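# Set out the press dies by width

## Robot

A 6-joint arm with a two-finger parallel gripper is mounted at the origin on a cart in front of the work surface, level with it; the furniture and walls round the work are solid. World frame = base frame: x ahead of the robot, y to its left, z up, the work surface at z = 0. Lengths are in mm, angles in rad, forces in N, time in s.
With the tool pointing down it reaches from about 400 to 825 mm from the base axis. Payload 7 kg.
Tool frame: the origin (TCP) lies at the very end of the fingers, on their centre line; the grasp point (between the pads) lies 19 mm behind it; x points along the fingers, y is the direction in which the jaws open and shut, and the axes are right-handed (so a half turn about x gives the same grasp; the last joint's range is limited). The gripper opens to 85 mm and grips with 20 to 120 N. Pads are 22 mm wide; open, the fingers measure 114 mm over their backs; the gripper's body (76 mm by 85 mm) begins 54 mm behind the grasp point. The pads swing forward as they close: fully open they stand 13 mm farther back than shut.
Start: joints at [1.428, 0.359, 0.012, 0, -1.224, -0.288], TCP at [281.884, 613.3, 202.402] pointing down, gripper open.
Joint ranges: [-3.07, 3.07], [-1.43, 2.12], [-1.02, 1.25], [-3.03, 1.67], [-3.05, -0], [-3.03, 3.03]. Speed limits (rad/s): [2.39, 2.39, 3.01, 3.14, 3.14, 3.14].

## Interface

Orientations are given as a rotation vector (axis times angle).
In Python, from workcell import ctrl gives the robot as it stands.
- The arm moves only by the tool send_rows, never from a script. Its argument "increments" is a list of rows, each an object of numbers: "tx", "ty", "tz": the shift along the tool's x, y, z in m; "spin": the turn about the tool's x in rad. A call has 1 to 8 rows; each row is the pose to reach, as a shift and turn from the pose measured when the call began, along the tool's axes at that moment; what a row does not reach only later rows make up. A row lasts 1/12 s, in which the tool goes at most 41.7 mm and 7.16 degrees, less where a joint would pass 70% of its speed; a pose out of reach is approached as far as the arm can. A call with a gripper value outside its range is refused whole. "claw" is the opening, from 0 (shut) to 1 (fully open), set as the call begins (left out, the last holds). The fingers move at their own pace and stop on an object; the grip force is fixed at half the most. Time passes only in rows, so rows that repeat a pose let the fingers close. It gives the time, the measured TCP pose, the force and the opening at its end, in the units of the state.
- ctrl.get_state(): the state, without advancing time (a new reading comes with each control period).
- ctrl.camera(name): name is "scene" or "side" or "wrist"; returns a dict with "color" (420x560x3 uint8, red, green, blue), "mtx" (3x3 intrinsics, pixels), "R" (3x3) and "t" (3): a world point X has camera coordinates R X + t; the wrist camera has in their place "tool_from_camera" (4x4, takes a point from camera to tool coordinates, whose origin is the TCP and whose axes are the tool frame's). Camera axes: x right, y down, z forward; pixel columns grow to the right and rows downward; lengths in mm; the calibration is good to about 2 mm. A picture is of the moment at which its call begins: read the wrist's pose just before it. There is no depth.
- ctrl.hand_in(): hands the job in, once; it reports no verdict.
The state is a dict: "t": time; "joint_pos": joint angles; "joint_vel": joint speeds; "effort": joint torques, N m; "tcp_pos": TCP position; "orientation": TCP orientation; "wrist_force": force on the tool from outside, world axes, zero at the start; "torque": the same for the moment, N m; "gripper_width": finger opening in mm.
Only numpy, scipy, OpenCV 4.12 (cv2) and the standard library are available. Lean on these libraries where they do the work, as an engineer would, in place of code of your own. Each camera call takes 0.05 s, during which the arm holds its last target. There are 200 camera calls.

## Task

Set out the set of five aluminium press dies on the wooden board: stand the four widest on its four round cork spots in order of width, one centred on each spot and open end up, with the widest on the spot next to the brass knob and each further one narrower. Then stand the narrowest die, the solid pin, upright inside the widest one. Leave the screwdriver, tweezers and parts pot lying among them where they are.

Things in the scene. Friction and masses are not known exactly. Their poses are not given: they have to be found in the camera images.
- die_54: loose round die of bare aluminium, a cup open at the top: outer diameter 54 mm, 26 mm high, bore 40 mm wide and 20 mm deep, about 149 g; stands open end up on the bench. Origin: centre of its underside; z up through the open end
- die_45: loose round die of bare aluminium, a cup open at the top: outer diameter 45 mm, 30 mm high, bore 33 mm wide and 22 mm deep, about 129 g; stands open end up on the bench. Origin: centre of its underside; z up through the open end
- die_36: loose round die of bare aluminium, a cup open at the top: outer diameter 36 mm, 34 mm high, bore 24 mm wide and 20 mm deep, about 109 g; stands open end up on the bench. Origin: centre of its underside; z up through the open end
- die_27: loose round die of bare aluminium, a cup open at the top: outer diameter 27 mm, 38 mm high, bore 17 mm wide and 16 mm deep, about 89 g; stands open end up on the bench. Origin: centre of its underside; z up through the open end
- die_18: loose solid round pin die of bare aluminium, the narrowest of the set: diameter 18 mm, 42 mm high, about 70 g, standing on end. Origin: centre of its underside; z up. Stood in the widest die it rests on that die's 6 mm thick floor and stands 22 mm out of its rim
- board: low fixed board of dark wood, 64 mm (its x) by 300 mm (its y) and 10 mm thick, lying flat. Origin: centre of its underside; z up. Its top carries four flat pale cork spots, 24 mm across, in a row along its y axis through the middle, at y = -90, -30, +30 and +90 mm; grip dies across the board (along its x), as neighbours in the row stand only about 10 to 30 mm apart
- brass_knob: small fixed brass knob, 18 mm wide and 14 mm high, on one end of the board's top at y = +138 or -138 mm of the board (which end varies); the other end has a flat steel strip instead. Origin: centre of its underside. It marks the end where the widest die goes
- screwdriver: Bystander, to be left where it lies. Loose fine screwdriver, 8 x 106 x 7 mm, lying on the bench along its own y. Origin: centre of its underside
- tweezers: Bystander, to be left where it lies. Loose steel tweezers, 11 x 116 x 10 mm, lying on the bench along their own y. Origin: centre of the underside
- parts_pot: Bystander, to be left where it lies. Loose white round screw-top parts pot, 42 mm wide and 20 mm high. Origin: centre of its underside
There are look-alikes about, which are no part of the job. What is shaped like the die_54 but green or pink is not meant.

How it is judged (in metres and radians):
At the end, for the whole second after the job is handed in: The 54, 45, 36 and 27 mm dies stand open end up on the board in that order from the brass knob's end, each centre within 11 mm of its spot along and across the board; the 18 mm pin stands upright on the floor inside the 54 mm die; all released and at rest (x of die_54 in the frame of board between -0.011 and 0.011 m and z of die_54 in the frame of board between 0.007 and 0.014 m and x of die_45 in the frame of board between -0.011 and 0.011 m and z of die_45 in the frame of board between 0.007 and 0.014 m and x of die_36 in the frame of board between -0.011 and 0.011 m and z of die_36 in the frame of board between 0.007 and 0.014 m and x of die_27 in the frame of board between -0.011 and 0.011 m and z of die_27 in the frame of board between 0.007 and 0.014 m and horizontal distance between die_18 and die_54 below 0.013 m and z of die_18 in the frame of die_54 between 0.003 and 0.01 m and angle between each of die_54, die_45, die_36, die_27, die_18's own z axis and vertical below 0.12 rad and linear speed of each of die_54, die_45, die_36, die_27, die_18 below 0.01 m/s and angular speed of each of die_54, die_45, die_36, die_27, die_18 below 0.15 rad/s and ((y of brass_knob in the frame of board above 0 m and y of die_54 in the frame of board between 0.079 and 0.101 m and y of die_45 in the frame of board between 0.019 and 0.041 m and y of die_36 in the frame of board between -0.041 and -0.019 m and y of die_27 in the frame of board between -0.101 and -0.079 m) or (y of brass_knob in the frame of board below 0 m and y of die_54 in the frame of board between -0.101 and -0.079 m and y of die_45 in the frame of board between -0.041 and -0.019 m and y of die_36 in the frame of board between 0.019 and 0.041 m and y of die_27 in the frame of board between 0.079 and 0.101 m))); the robot touches nothing.
It fails at once if the screwdriver is moved by more than 25 mm (distance of screwdriver from where it was at the start of the episode above 0.025 m).
It fails at once if the tweezers is moved by more than 25 mm (distance of tweezers from where it was at the start of the episode above 0.025 m).
It fails at once if the parts pot is moved by more than 25 mm (distance of parts_pot from where it was at the start of the episode above 0.025 m).
It also fails if it takes over 96 s, if anything falls off the work surface, if the arm or the gripper's body presses on something with over 40 N, if the wrist force passes 120 N, or if a joint passes its speed limit or range.

## Working session

There is one attempt and no reset: what is moved stays moved. The work goes in short steps, Python scripts to look and compute and a tool call to move; the robot and the scene stay as the last step left them, time stands still between calls to the robot, and variables do not carry over. Pictures are saved under pics/ and viewed, about 12 in all and at most 16, crops included, and the job is handed in when it is done.

Besides the shell and the picture viewer there is one more tool, called after "Emit:" as a command line: name --argument value ..., lists and objects as JSON in quotes. send_rows: Moves the arm, as the interface text tells. Its arguments: {"type":"object","properties":{"increments":{"type":"array"},"claw":{"type":"number"}},"required":["increments"]}

```bash
mkdir -p pics
cat > h.py <<'E'
import numpy as np, cv2, sys
from workcell import ctrl
from scipy.spatial.transform import Rotation as Ro
def pose():
    s=ctrl.get_state(); return np.array(s["tcp_pos"]),Ro.from_rotvec(s["orientation"]).as_matrix(),s
def cam(n):
    p,R,s=pose(); c=ctrl.camera(n)
    K=np.array(c["mtx"])
    if n=="wrist":
        T=np.array(c["tool_from_camera"]); Rc=R@T[:3,:3]; o=R@T[:3,3]+p
    else:
        Rw=np.array(c["R"]); Rc=Rw.T; o=-Rw.T@np.array(c["t"])
    return c["color"],K,Rc,o
def ray(uv,K,Rc,o,z):
    d=Rc@np.linalg.inv(K)@np.array([uv[0],uv[1],1.]); return o+d*(z-o[2])/d[2]
def proj(X,K,Rc,o):
    q=K@(Rc.T@(np.array(X)-o)); return q[:2]/q[2]
def save(n,img): cv2.imwrite("pics/"+n+".png",img[:,:,::-1])
E
python3 - <<'E'
from h import *
p,R,s=pose(); print({k:np.round(v,3) for k,v in s.items()}); print(R.round(3))
for n in("scene","side","wrist"):
    c=cam(n); save(n,c[0]); print(n,c[3].round(),c[2].round(2).tolist(),c[1].round().tolist())
a=[cv2.imread(f"pics/{n}.png") for n in("scene","side","wrist")]
E
```

```text
{'t': np.float64(0.0), 'joint_pos': array([ 1.428,  0.359,  0.011, -0.   , -1.224, -0.288]), 'joint_vel': array([ 0.002, -0.001,  0.   ,  0.001,  0.   ,  0.002]), 'effort': array([ 1.7900e-01, -5.8329e+01,  2.9356e+01,  6.8560e+00,  3.0000e-03,
       -9.0000e-03]), 'tcp_pos': array([281.765, 612.791, 201.466]), 'orientation': array([-1.984,  0.436,  1.984]), 'wrist_force': array([0.396, 0.557, 0.23 ]), 'torque': array([-0.008, -0.004, -0.013]), 'gripper_width': np.float64(85.366)}
[[-0.    -0.418 -0.909]
 [-0.002 -0.909  0.418]
 [-1.     0.002 -0.   ]]
scene [-404.  769.  572.] [[-0.57, -0.33, 0.75], [-0.82, 0.26, -0.51], [-0.02, -0.91, -0.42]] [[442.0, 0.0, 279.0], [0.0, 442.0, 212.0], [0.0, 0.0, 1.0]]
side [  -5.  -65. 1053.] [[0.33, -0.82, 0.46], [-0.94, -0.28, 0.17], [-0.01, -0.49, -0.87]] [[489.0, 0.0, 274.0], [0.0, 489.0, 215.0], [0.0, 0.0, 1.0]]
wrist [354. 581. 373.] [[-0.42, -0.86, -0.28], [-0.91, 0.4, 0.13], [0.0, 0.31, -0.95]] [[316.0, 0.0, 283.0], [0.0, 316.0, 214.0], [0.0, 0.0, 1.0]]
```

View pics/scene.png

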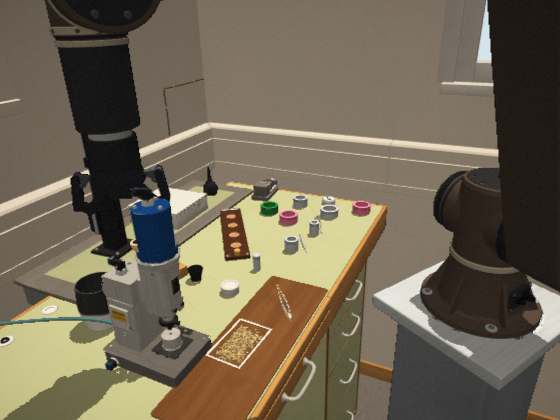

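View pics/side.png

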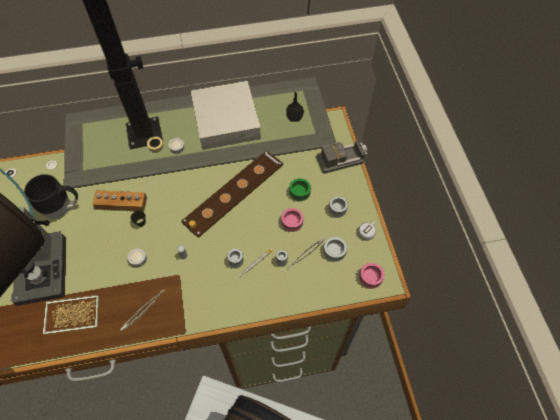

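View pics/wrist.png

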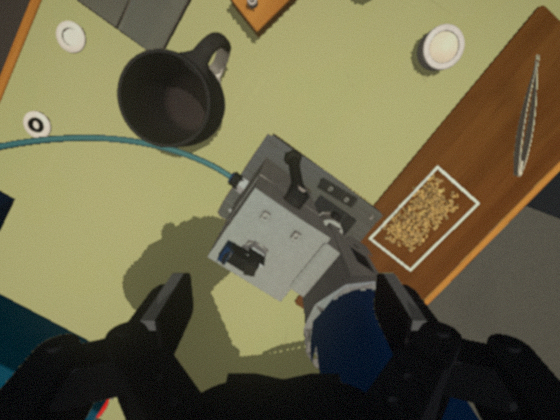

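Side view candidates:
- Grey cups: (335,249), (339,206), (235,258), (282,258).
- Pin: (182,252).
- Look-alikes in colour: green (299,188), pink (292,219) and (372,275).
- White or grey round item: (367,231).
- Pots: (137,257), (176,145).
- Board: knob end at (193,224).

Next I measure these and check them in one crop.

```bash
cat > m.py <<'E'
from h import *
img,K,Rc,o=cam("side")
save("crop",cv2.resize(img[135:300,120:400],None,fx=2.85,fy=2.85,interpolation=cv2.INTER_CUBIC))
hsv=cv2.cvtColor(img,cv2.COLOR_RGB2HSV)
# non-bench mask: bench is yellowish-green
H,S,V=[hsv[...,i].astype(int) for i in range(3)]
m=((S<75)&(V>50)).astype(np.uint8)
m[:140]=0
n,l,st,ce=cv2.connectedComponentsWithStats(m)
for i in range(1,n):
    x,y,w,h,a=st[i]
    if a<40 or a>3000 or x<110 or x>400 or y>300: continue
    cs,_=cv2.findContours((l==i).astype(np.uint8),cv2.RETR_EXTERNAL,cv2.CHAIN_APPROX_NONE)
    (cx,cy),(A,B),an=cv2.minAreaRect(cs[0])
    print("grey",st[i],ce[i].round(1),ray(ce[i],K,Rc,o,15).round(),(A,B))
m=((H<16)&(S>90)&(V>140)).astype(np.uint8); m[240:]=0;m[:150]=0;m[:,:180]=0;m[:,300:]=0
n,l,st,ce=cv2.connectedComponentsWithStats(m)
for i in range(1,n):
    if st[i][4]>20: print("cork",st[i],ce[i].round(1),ray(ce[i],K,Rc,o,10).round(1))
E
python3 m.py
```

```text
grey [328 195  21  23 352] [337.8 206.1] [626.  -2.  15.] (19.402849197387695, 21.3431339263916)
grey [358 221  19  19 284] [367.1 230.2] [584. -86.  15.] (17.4888973236084, 18.357141494750977)
grey [323 236  25  26 506] [334.8 248.5] [512. -26.  15.] (25.0, 24.0)
grey [288 238  37  30 143] [307.5 251. ] [485.  33.  15.] (6.0740532875061035, 46.2061882019043)
grey [176 245  12  15 112] [181.7 251.5] [388. 312.  15.] (14.310833930969238, 8.497057914733887)
grey [127 248  20  19 301] [136.6 257.1] [341. 405.  15.] (18.0, 19.0)
grey [227 248  17  20 277] [235.  257.5] [414. 187.  15.] (19.0, 16.0)
grey [276 249  13  18 186] [281.5 257.6] [449.  85.  15.] (17.0, 12.0)
grey [238 252  30  26 126] [254.2 263.4] [415. 140.  15.] (3.969143867492676, 37.642845153808594)
cork [254 166  10   8  58] [258.4 169.1] [670.3 222.8  10. ]
cork [238 180   9   8  61] [241.9 183.2] [615.7 247.8  10. ]
cork [220 194  10   8  65] [224.8 197.5] [561.8 273.2  10. ]
cork [203 209   9   9  64] [207.1 212.5] [507.2 298.3  10. ]
```

View pics/crop.png

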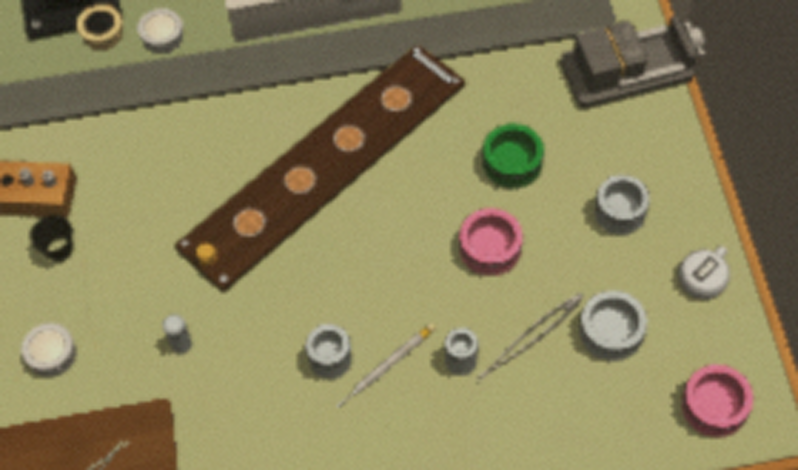

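Everything is identified. The knob is at the +y end of the board, so the die_54 spot is (507,298). The tool's jaw axis already lies across the board. Next I check clearances around each grasp.

Run:
```python
from h import *
img,K,Rc,o=cam("side"); s=2.85
f=lambda u,v,z:ray((u/s+120,v/s+135),K,Rc,o,z).round(0)[:2]
for n,u,v,z in [("tw1",480,380,5),("tw2",580,297,5),("sd1",343,404,4),("sd2",432,326,4),("54 rim",613,322,26),("45 rim",622,200,30),("36 rim",328,345,34),("27 rim",461,345,38),("pin top",176,323,42),("pot",704,272,20),("pot2?",48,347,20),("pink",492,237,26),("pink2",718,395,26),("green",513,152,26)]: print(n,f(u,v,z))
print("pole",ray((145,135),K,Rc,o,0).round())
c,K2,R2,o2=cam("scene"); p,R,_=pose()
print("tcp in scene",proj(p,K2,R2,o2),"wrist rel", proj([0,0,0],K2,R2,o2))
print("tool xy: jaw dir deg",np.degrees(np.arctan2(R[1,1],R[0,1])))
# local tool offsets from current tcp
for n,x,y in [("54",512,-26),("45",626,-2),("36",414,187),("27",449,85),("18",388,312)]:
    print(n,(R.T@(np.array([x,y,200])-p)).round())
```

```text
tw1 [433.  62.]
tw2 [532.   6.]
sd1 [377. 161.]
sd2 [466. 115.]
54 rim [508. -27.]
45 rim [620.  -3.]
36 rim [410. 184.]
27 rim [443.  82.]
pin top [385. 305.]
pot [580. -86.]
pot2? [340. 403.]
pink [551.  91.]
pink2 [ 473. -123.]
green [638. 100.]
pole [684. 559.   0.]
tcp in scene [131.38809604 251.07502142] wrist rel [477.1064624  300.43766871]
tool xy: jaw dir deg -114.68680490115872
54 [   2.  485. -476.]
45 [   2.  415. -570.]
36 [   2.  332. -298.]
27 [   2.  410. -372.]
18 [   2.  229. -222.]
```

Emit:
send_rows --increments '[{"tx": -0.04},{"tx": -0.08},{"tx": -0.1,"ty": 0.02,"tz": -0.02},{"tx": -0.1,"ty": 0.045,"tz": -0.045},{"tx": -0.1,"ty": 0.07,"tz": -0.07},{"tx": -0.1,"ty": 0.1,"tz": -0.1,"spin": 0.1},{"tx": -0.1,"ty": 0.125,"tz": -0.125,"spin": 0.2},{"tx": -0.1,"ty": 0.15,"tz": -0.15,"spin": 0.3}]'

```text
validation failed for argument at $.in...
```

```bash
cat > g.py <<'E'
# usage: g.py X Y Z jawdeg -> increments from current pose
from h import *
p,R,s=pose(); X=np.array([float(a) for a in sys.argv[1:4]])
j=np.degrees(np.arctan2(R[1,1],R[0,1])); d=(j-float(sys.argv[4])+90)%180-90
print("t",s["t"].round(2),"tcp",p.round(1),"jaw",round(j,1),"j6",s["joint_pos"][5].round(2),"shift mm",(R.T@(X-p)).round(1),"spin",np.radians(d).round(3),"w",s["gripper_width"].round(1),"F",np.round(s["wrist_force"],1))
E
python3 g.py 510 -27 180 -10
```

```text
Traceback (most recent call last):
  File "g.py", line 5, in <module>
    print("t",s["t"].round(2),"tcp",p.round(1),"jaw",round(j,1),"j6",s["joint_pos"][5].round(2),"shift mm",(R.T@(X-p)).round(1),"spin",np.radians(d).round(3),"w",s["gripper_width"].round(1),"F",np.round(s["wrist_force"],1))
              ^^^^^^^^^^^^
AttributeError: 'float' object has no attribute 'round'
```

Perhaps every row needs all four keys.

Emit:
send_rows --increments '[{"tx": -0.04,"ty": 0,"tz": 0,"spin": 0},{"tx": -0.08,"ty": 0,"tz": 0,"spin": 0},{"tx": -0.1,"ty": 0.02,"tz": -0.02,"spin": 0},{"tx": -0.1,"ty": 0.045,"tz": -0.045,"spin": 0},{"tx": -0.1,"ty": 0.07,"tz": -0.07,"spin": 0},{"tx": -0.1,"ty": 0.1,"tz": -0.1,"spin": 0.1},{"tx": -0.1,"ty": 0.125,"tz": -0.125,"spin": 0.2},{"tx": -0.1,"ty": 0.15,"tz": -0.15,"spin": 0.3}]'

```text
t: 0.97
tcp_pos: [355.7, 412.3, 302.4]
orientation: [-1.793, 0.691, 1.793]
wrist_force: [0.0, 0.3, 0.3]
gripper_width: 85.5
```

```bash
sed -i 's/s\["t"\].round(2)/round(float(s["t"]),2)/; s/s\["gripper_width"\].round(1)/round(float(s["gripper_width"]),1)/' g.py
python3 g.py 510 -27 180 -10
```

```text
t 0.97 tcp [355.7 412.3 302.4] jaw -132.1 j6 -0.38 shift mm [ 122.4  222.2 -409.2] spin 1.01 w 85.5 F [0.  0.3 0.3]
```

Emit:
send_rows --increments '[{"tx": 0.01,"ty": 0.018,"tz": -0.034,"spin": 0.1},{"tx": 0.02,"ty": 0.037,"tz": -0.068,"spin": 0.2},{"tx": 0.03,"ty": 0.055,"tz": -0.102,"spin": 0.3},{"tx": 0.04,"ty": 0.074,"tz": -0.136,"spin": 0.4},{"tx": 0.05,"ty": 0.092,"tz": -0.17,"spin": 0.5},{"tx": 0.06,"ty": 0.111,"tz": -0.204,"spin": 0.6},{"tx": 0.07,"ty": 0.13,"tz": -0.238,"spin": 0.7},{"tx": 0.08,"ty": 0.148,"tz": -0.272,"spin": 0.8}]'

```text
t: 1.63
tcp_pos: [458.1, 118.3, 222.4]
orientation: [-1.232, 1.193, 1.231]
wrist_force: [0.8, 0.7, 0.2]
gripper_width: 85.1
```

```bash
python3 g.py 510 -27 150 -10
```

```text
t 1.63 tcp [458.1 118.3 222.4] jaw -178.2 j6 -0.64 shift mm [  72.3  -47.3 -146.8] spin 0.205 w 85.1 F [0.8 0.7 0.2]
```

Emit:
send_rows --increments '[{"tx": 0.02,"ty": -0.01,"tz": -0.037,"spin": 0.1},{"tx": 0.04,"ty": -0.024,"tz": -0.074,"spin": 0.2},{"tx": 0.06,"ty": -0.036,"tz": -0.11,"spin": 0.205},{"tx": 0.072,"ty": -0.047,"tz": -0.147,"spin": 0.205},{"tx": 0.072,"ty": -0.047,"tz": -0.147,"spin": 0.205},{"tx": 0.072,"ty": -0.047,"tz": -0.147,"spin": 0.205}]'

```text
t: 2.13
tcp_pos: [509.2, -29.6, 148.9]
orientation: [-1.076, 1.29, 1.078]
wrist_force: [-0.5, 0.6, -0.3]
gripper_width: 85.5
```

```bash
cat > w.py <<'E'
# w.py name X Y h diam : find die with rim height h near X,Y in wrist view
from h import *
n=sys.argv[1]; X,Y,h,D=map(float,sys.argv[2:6])
img,K,Rc,o=cam("wrist"); save(n,img)
hsv=cv2.cvtColor(cv2.GaussianBlur(img,(3,3),0),cv2.COLOR_RGB2HSV); S,V=hsv[...,1],hsv[...,2]
m=((S<80)&(V>45)).astype(np.uint8)
m=cv2.morphologyEx(m,cv2.MORPH_OPEN,np.ones((3,3)))
c0=proj([X,Y,h],K,Rc,o); print("expected px",c0.round())
nn,l,st,ce=cv2.connectedComponentsWithStats(m)
for i in range(1,nn):
    if st[i][4]<150 or np.hypot(*(ce[i]-c0))>140: continue
    cs,_=cv2.findContours((l==i).astype(np.uint8),cv2.RETR_EXTERNAL,cv2.CHAIN_APPROX_NONE)
    P=np.array([ray(q[0],K,Rc,o,h)[:2] for q in max(cs,key=len)],np.float32)
    (c,r)=cv2.minEnclosingCircle(P)
    print("comp",st[i],"rim-plane centre",np.round(c,1),"diam",round(2*r,1))
E
python3 w.py w54 510 -27 26 54
```

```text
expected px [282. 200.]
comp [ 161  130   58   47 1855] rim-plane centre [586.1 -85.6] diam 52.6
comp [ 251  171  113   94 3549] rim-plane centre [484.3   3. ] diam 136.7
comp [ 150  216   54   52 2056] rim-plane centre [622.2  -2.5] diam 59.2
comp [ 342  268   35   53 1129] rim-plane centre [444.1  92.2] diam 71.0
```

View pics/w54.png

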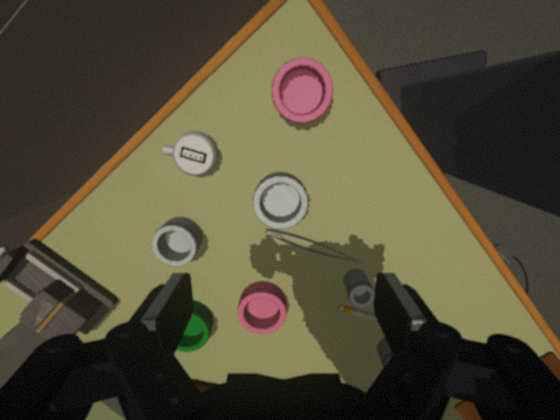

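The wrist view shows die_54's rim centred at about (281,200), against (282,200) predicted. The tweezers are at (310,245) and clear of both fingers, so the estimate holds to about 2 mm. I descend.

```bash
python3 g.py 510 -27 5 -10; sed -i 's/np.ones((3,3))/cv2.getStructuringElement(cv2.MORPH_ELLIPSE,(9,9))/' w.py; python3 w.py w54b 510 -27 26 54
```

```text
t 2.18 tcp [509.5 -28.3 149.8] jaw 169.9 j6 -0.51 shift mm [144.8  -0.3   1.3] spin -0.002 w 85.3 F [0.1 0.6 0.4]
expected px [283. 198.]
comp [ 162  128   58   47 1855] rim-plane centre [585.4 -86.5] diam 52.6
comp [ 252  169   58   71 2847] rim-plane centre [513.8 -20.5] diam 71.2
comp [ 151  214   53   52 2032] rim-plane centre [622.4  -2.7] diam 58.8
comp [343 267  23  17 280] rim-plane centre [451.1  69.4] diam 24.5
comp [347 282  28  37 737] rim-plane centre [444.  100.5] diam 48.5
```

Emit:
send_rows --increments '[{"tx": 0.03,"ty": 0,"tz": 0.001,"spin": 0},{"tx": 0.065,"ty": 0,"tz": 0.001,"spin": 0},{"tx": 0.1,"ty": 0,"tz": 0.001,"spin": 0},{"tx": 0.125,"ty": 0,"tz": 0.001,"spin": 0},{"tx": 0.14,"ty": 0,"tz": 0.001,"spin": 0},{"tx": 0.145,"ty": 0,"tz": 0.001,"spin": 0},{"tx": 0.145,"ty": 0,"tz": 0.001,"spin": 0}]'

```text
t: 2.82
tcp_pos: [509.7, -25.0, 5.1]
orientation: [-1.08, 1.286, 1.081]
wrist_force: [-1.0, -0.3, 0.9]
gripper_width: 85.2
```

Emit:
send_rows --increments '[{"tx": 0,"ty": 0,"tz": 0,"spin": 0},{"tx": 0,"ty": 0,"tz": 0,"spin": 0},{"tx": 0,"ty": 0,"tz": 0,"spin": 0},{"tx": 0,"ty": 0,"tz": 0,"spin": 0},{"tx": 0,"ty": 0,"tz": 0,"spin": 0},{"tx": 0,"ty": 0,"tz": 0,"spin": 0}]' --claw 0.3

```text
t: 3.32
tcp_pos: [510.0, -25.0, 5.6]
orientation: [-1.08, 1.285, 1.08]
wrist_force: [-0.1, -0.5, 0.3]
gripper_width: 25.7
```

Opening reads 25.7 mm, so the jaws hold nothing. I look.

Run:
```python
from h import *
img,*_=cam("wrist"); i2,*_=cam("side")
a=img; b=cv2.resize(i2[150:300,240:440],(560,420),interpolation=cv2.INTER_CUBIC)
save("miss",cv2.resize(np.hstack([a,b]),(800,300)))
```

```text
(no output)
```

View pics/miss.png

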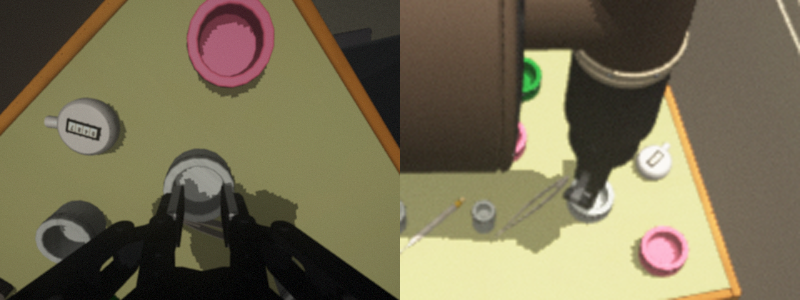

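Run:
```python
from h import *
img,K,Rc,o=cam("wrist"); p,R,_=pose()
print(p,"tcp px",proj(p,K,Rc,o), "cam o",o)
for y in (250,262,270,280): print(y,ray((280,y),K,Rc,o,26).round(1))
for s in(-13,13):
  for b in (0,5,10,19): print(s,b,proj(p+R@np.array([-b,s,0]),K,Rc,o).round())
save("missc",cv2.resize(img[180:380,160:400],(720,600),interpolation=cv2.INTER_CUBIC))
```

```text
[509.77871155 -25.07930698   5.24728442] tcp px [283.05053544 250.52828669] cam o [ 496.44417802 -102.26616142  176.51792564]
250 [509.7 -35.   26. ]
262 [510.9 -28.2  26. ]
270 [511.7 -23.6  26. ]
280 [512.8 -17.7  26. ]
-13 0 [261. 251.]
-13 5 [261. 254.]
-13 10 [260. 258.]
-13 19 [259. 265.]
13 0 [305. 251.]
13 5 [306. 254.]
13 10 [306. 258.]
13 19 [307. 265.]
```

View pics/missc.png

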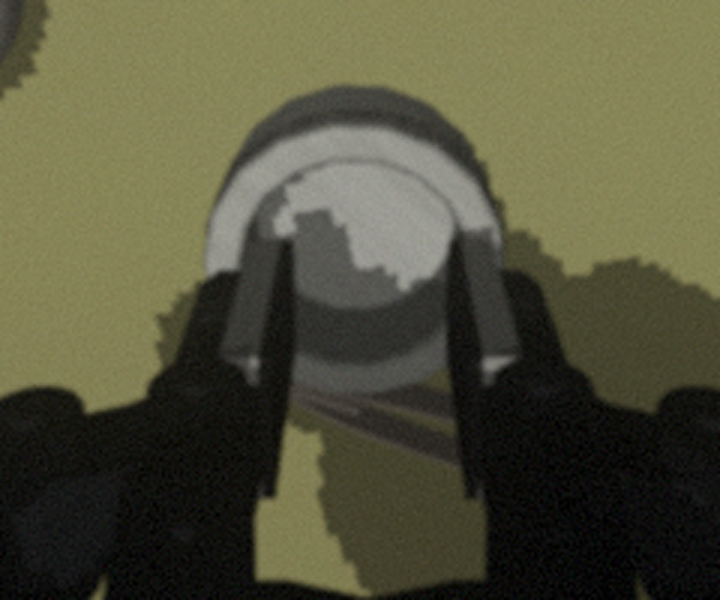

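Fingertips appear over the bore, not around the cup, and the die has not moved. Comparing finger spacing in pixels with the reported opening puts the tips well behind the stated TCP. Opening in place will show whether they are above the rim.

Emit:
send_rows --increments '[{"tx": 0,"ty": 0,"tz": 0,"spin": 0},{"tx": 0,"ty": 0,"tz": 0,"spin": 0},{"tx": 0,"ty": 0,"tz": 0,"spin": 0},{"tx": 0,"ty": 0,"tz": 0,"spin": 0},{"tx": 0,"ty": 0,"tz": 0,"spin": 0},{"tx": 0,"ty": 0,"tz": 0,"spin": 0}]' --claw 1.0

```text
t: 3.97
tcp_pos: [509.8, -25.1, 5.2]
orientation: [-1.08, 1.286, 1.081]
wrist_force: [-1.6, 0.1, 0.6]
gripper_width: 85.3
```

Emit:
send_rows --increments '[{"tx": 0.003,"ty": 0,"tz": 0,"spin": 0},{"tx": 0.006,"ty": 0,"tz": 0,"spin": 0},{"tx": 0.008,"ty": 0,"tz": 0,"spin": 0},{"tx": 0.008,"ty": 0,"tz": 0,"spin": 0}]'

```text
t: 4.3
tcp_pos: [509.3, -25.2, -3.4]
orientation: [-1.08, 1.287, 1.081]
wrist_force: [-1.3, 0.1, 0.8]
gripper_width: 85.5
```

It opened freely, and the TCP now reads below the bench with no contact, so the real fingertips are higher than reported. I go down in small steps, watching the force.

Emit:
send_rows --increments '[{"tx": 0.003,"ty": 0,"tz": 0,"spin": 0},{"tx": 0.006,"ty": 0,"tz": 0,"spin": 0},{"tx": 0.006,"ty": 0,"tz": 0,"spin": 0},{"tx": 0.006,"ty": 0,"tz": 0,"spin": 0}]'

```text
t: 4.63
tcp_pos: [509.1, -25.3, -9.7]
orientation: [-1.08, 1.288, 1.081]
wrist_force: [-1.3, 0.9, 0.4]
gripper_width: 85.6
```

Emit:
send_rows --increments '[{"tx": 0.003,"ty": 0,"tz": 0,"spin": 0},{"tx": 0.006,"ty": 0,"tz": 0,"spin": 0},{"tx": 0.006,"ty": 0,"tz": 0,"spin": 0},{"tx": 0.006,"ty": 0,"tz": 0,"spin": 0}]'

```text
t: 4.97
tcp_pos: [508.9, -25.4, -16.0]
orientation: [-1.079, 1.288, 1.082]
wrist_force: [-0.5, 0.2, 0.0]
gripper_width: 85.2
```

Run:
```python
from h import *
img,K,Rc,o=cam("wrist"); p,R,_=pose(); print(p)
print("shut-plane tips",[proj(p+R@np.array([-b,-42,-11]),K,Rc,o).round() for b in (0,10,20,30,40)])
c,*_=cam("scene"); u=proj(p,*cam("scene")[1:]); print(u)
x,y=int(u[0]),int(u[1]); b=c[max(0,y-60):y+45,x-70:x+70]
save("low",cv2.resize(np.hstack([img,cv2.resize(b,(560,420),interpolation=cv2.INTER_CUBIC)]),(800,300)))
```

```text
[508.95317642 -25.31872037 -15.84586232]
shut-plane tips [array([211., 233.]), array([207., 240.]), array([202., 248.]), array([197., 256.]), array([192., 265.])]
[329.11410927 220.22522439]
```

View pics/low.png

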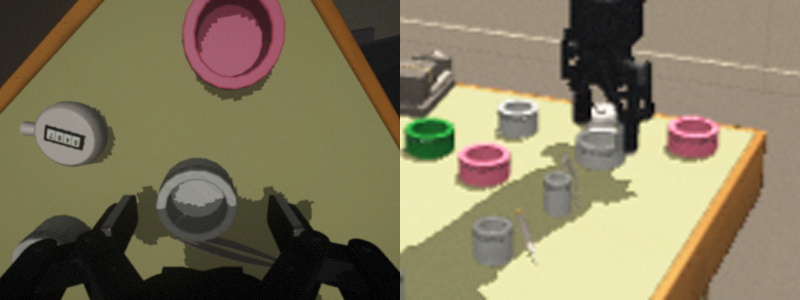

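Emit:
send_rows --increments '[{"tx": 0.002,"ty": 0,"tz": 0,"spin": 0},{"tx": 0.004,"ty": 0,"tz": 0,"spin": 0},{"tx": 0.004,"ty": 0,"tz": 0,"spin": 0}]'

```text
t: 5.37
tcp_pos: [508.9, -25.3, -20.0]
orientation: [-1.08, 1.288, 1.082]
wrist_force: [0.4, -0.1, -0.2]
gripper_width: 85.5
```

Emit:
send_rows --increments '[{"tx": 0,"ty": 0,"tz": 0,"spin": 0},{"tx": 0,"ty": 0,"tz": 0,"spin": 0},{"tx": 0,"ty": 0,"tz": 0,"spin": 0},{"tx": 0,"ty": 0,"tz": 0,"spin": 0},{"tx": 0,"ty": 0,"tz": 0,"spin": 0}]' --claw 0.56

```text
t: 5.78
tcp_pos: [509.8, -25.2, -19.1]
orientation: [-1.08, 1.286, 1.081]
wrist_force: [-1.9, -0.2, 7.7]
gripper_width: 50.0
```

The jaws stopped at 50 mm with 7.7 N upward, which means the tips are standing on the 26 mm rim. The fingers therefore end about 45 mm behind the reported TCP. I open and go lower.

Emit:
send_rows --increments '[{"tx": 0,"ty": 0,"tz": 0,"spin": 0},{"tx": 0,"ty": 0,"tz": 0,"spin": 0},{"tx": 0,"ty": 0,"tz": 0,"spin": 0},{"tx": 0,"ty": 0,"tz": 0,"spin": 0},{"tx": 0.004,"ty": 0,"tz": 0,"spin": 0},{"tx": 0.008,"ty": 0,"tz": 0,"spin": 0},{"tx": 0.01,"ty": 0,"tz": 0,"spin": 0},{"tx": 0.01,"ty": 0,"tz": 0,"spin": 0}]' --claw 1.0

```text
t: 6.45
tcp_pos: [509.3, -25.3, -29.9]
orientation: [-1.08, 1.288, 1.081]
wrist_force: [-1.1, -0.1, 0.3]
gripper_width: 85.4
```

Emit:
send_rows --increments '[{"tx": 0.003,"ty": 0,"tz": 0,"spin": 0},{"tx": 0.006,"ty": 0,"tz": 0,"spin": 0},{"tx": 0.006,"ty": 0,"tz": 0,"spin": 0}]'

```text
t: 6.7
tcp_pos: [508.7, -25.5, -36.6]
orientation: [-1.08, 1.289, 1.082]
wrist_force: [-0.7, 0.2, 0.6]
gripper_width: 85.2
```

Emit:
send_rows --increments '[{"tx": 0,"ty": 0,"tz": 0,"spin": 0},{"tx": 0,"ty": 0,"tz": 0,"spin": 0},{"tx": 0,"ty": 0,"tz": 0,"spin": 0},{"tx": 0,"ty": 0,"tz": 0,"spin": 0},{"tx": 0,"ty": 0,"tz": 0,"spin": 0}]' --claw 0.5

```text
t: 7.12
tcp_pos: [513.0, -24.9, -32.2]
orientation: [-1.085, 1.281, 1.079]
wrist_force: [-4.9, -0.6, 42.2]
gripper_width: 51.1
```

Emit:
send_rows --increments '[{"tx": -0.002,"ty": 0,"tz": 0,"spin": 0},{"tx": -0.005,"ty": 0,"tz": 0,"spin": 0},{"tx": -0.01,"ty": 0,"tz": 0,"spin": 0},{"tx": -0.03,"ty": 0,"tz": 0,"spin": 0},{"tx": -0.06,"ty": 0,"tz": 0,"spin": 0},{"tx": -0.09,"ty": 0,"tz": 0,"spin": 0},{"tx": -0.1,"ty": 0,"tz": 0,"spin": 0},{"tx": -0.1,"ty": 0,"tz": 0,"spin": 0}]'

```text
t: 7.78
tcp_pos: [514.1, -24.4, 70.4]
orientation: [-1.086, 1.277, 1.077]
wrist_force: [0.3, -0.5, -2.4]
gripper_width: 50.5
```

```bash
python3 - <<'E'
from h import *
img,K,Rc,o=cam("wrist"); s,*_=cam("scene")
save("lift",cv2.resize(np.hstack([img,cv2.resize(s[120:270,220:420],(560,420),interpolation=cv2.INTER_CUBIC)]),(800,300)))
E
python3 g.py 507 298 80 65
```

```text
t 7.88 tcp [511.9 -24.8  67.3] jaw 170.2 j6 -0.51 shift mm [-12.6  59.8 317.3] spin -1.306 w 51.2 F [-0.7  0.1 -1.9]
```

View pics/lift.png

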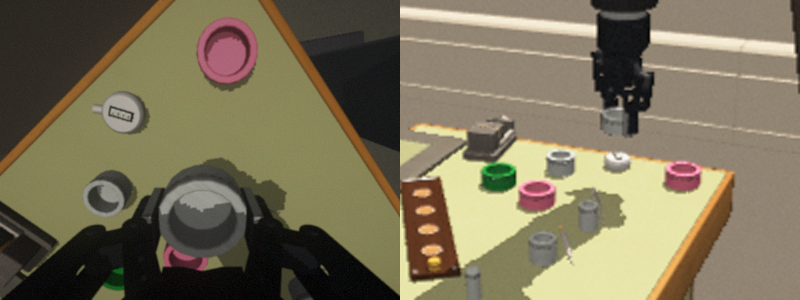

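Die_54 is held level and centred. Pinched with the tips flush on the bench, it stands on the bench at reported z ≈ -32, so on the board that should be about -22. Now I carry it over.

Emit:
send_rows --increments '[{"tx": -0.005,"ty": 0.008,"tz": 0.02,"spin": -0.08},{"tx": -0.01,"ty": 0.014,"tz": 0.05,"spin": -0.19},{"tx": -0.012,"ty": 0.02,"tz": 0.085,"spin": -0.31},{"tx": -0.012,"ty": 0.027,"tz": 0.12,"spin": -0.43},{"tx": -0.012,"ty": 0.033,"tz": 0.155,"spin": -0.55},{"tx": -0.012,"ty": 0.04,"tz": 0.19,"spin": -0.67},{"tx": -0.012,"ty": 0.046,"tz": 0.225,"spin": -0.79},{"tx": -0.012,"ty": 0.053,"tz": 0.26,"spin": -0.91}]'

```text
t: 8.55
tcp_pos: [502.5, 241.2, 77.2]
orientation: [-1.735, 0.761, 1.731]
wrist_force: [1.3, 0.6, -1.7]
gripper_width: 51.3
```

```bash
python3 g.py 507.2 298.3 80 65.3
```

```text
t 8.55 tcp [502.5 241.2  77.2] jaw -137.3 j6 -0.06 shift mm [ -2.9 -42.1  38.8] spin -0.395 w 51.3 F [ 1.3  0.6 -1.7]
```

Emit:
send_rows --increments '[{"tx": 0,"ty": -0.02,"tz": 0.02,"spin": -0.12},{"tx": 0,"ty": -0.042,"tz": 0.039,"spin": -0.24},{"tx": 0.02,"ty": -0.042,"tz": 0.039,"spin": -0.36},{"tx": 0.04,"ty": -0.042,"tz": 0.039,"spin": -0.395},{"tx": 0.06,"ty": -0.042,"tz": 0.039,"spin": -0.395},{"tx": 0.06,"ty": -0.042,"tz": 0.039,"spin": -0.395},{"tx": 0.06,"ty": -0.042,"tz": 0.039,"spin": -0.395}]'

```text
t: 9.13
tcp_pos: [505.6, 296.7, 14.7]
orientation: [-1.984, 0.442, 1.986]
wrist_force: [-0.3, 0.2, -0.6]
gripper_width: 50.7
```

```bash
cat > c.py <<'E'
from h import *
img,K,Rc,o=cam("wrist")
H,S,V=[cv2.cvtColor(img,cv2.COLOR_RGB2HSV)[...,i].astype(int) for i in range(3)]
m=((H<16)&(S>90)&(V>120)).astype(np.uint8)
n,l,st,ce=cv2.connectedComponentsWithStats(m)
for i in range(1,n):
    if 80<st[i][4]<3000: print("cork?",st[i],"world",ray(ce[i],K,Rc,o,10).round(1))
E
python3 c.py; python3 g.py 507.2 298.3 -20 65.3
```

```text
cork? [ 254    0   48   48 1915] world [616.6 249.6  10. ]
cork? [ 256  124   44   44 1466] world [562.8 274.5  10. ]
cork? [  0 381  22  34 150] world [483.4 524.6  10. ]
t 9.18 tcp [506.7 297.6  16.2] jaw -114.7 j6 0.27 shift mm [36.2 -0.9 -0.1] spin -0.0 w 50.6 F [-0.6 -0.9 -1.6]
```

Emit:
send_rows --increments '[{"tx": 0.012,"ty": -0.001,"tz": 0,"spin": 0},{"tx": 0.022,"ty": -0.001,"tz": 0,"spin": 0},{"tx": 0.03,"ty": -0.001,"tz": 0,"spin": 0},{"tx": 0.034,"ty": -0.001,"tz": 0,"spin": 0},{"tx": 0.036,"ty": -0.001,"tz": 0,"spin": 0},{"tx": 0.036,"ty": -0.001,"tz": 0,"spin": 0}]'

```text
t: 9.68
tcp_pos: [506.9, 298.1, -20.3]
orientation: [-1.985, 0.44, 1.984]
wrist_force: [0.3, 0.1, -2.3]
gripper_width: 50.6
```

Emit:
send_rows --increments '[{"tx": 0.002,"ty": 0,"tz": 0,"spin": 0},{"tx": 0.002,"ty": 0,"tz": 0,"spin": 0}]'

```text
t: 9.85
tcp_pos: [507.3, 298.4, -21.7]
orientation: [-1.986, 0.439, 1.984]
wrist_force: [0.0, -0.5, -1.4]
gripper_width: 51.0
```

Emit:
send_rows --increments '[{"tx": 0.002,"ty": 0,"tz": 0,"spin": 0},{"tx": 0.002,"ty": 0,"tz": 0,"spin": 0}]'

```text
t: 10.02
tcp_pos: [507.5, 298.5, -21.9]
orientation: [-1.986, 0.438, 1.983]
wrist_force: [-5.8, -3.6, 14.6]
gripper_width: 50.9
```

Emit:
send_rows --increments '[{"tx": 0.002,"ty": 0,"tz": 0,"spin": 0},{"tx": 0.002,"ty": 0,"tz": 0,"spin": 0}]'

```text
t: 10.18
tcp_pos: [507.5, 298.6, -21.9]
orientation: [-1.987, 0.436, 1.982]
wrist_force: [-7.2, -4.3, 16.0]
gripper_width: 51.0
```

Contact at -21.9, as predicted. Release and rise.

Emit:
send_rows --increments '[{"tx": -0.001,"ty": 0,"tz": 0,"spin": 0},{"tx": -0.001,"ty": 0,"tz": 0,"spin": 0},{"tx": -0.001,"ty": 0,"tz": 0,"spin": 0},{"tx": -0.02,"ty": 0,"tz": 0,"spin": 0},{"tx": -0.05,"ty": 0,"tz": 0,"spin": 0},{"tx": -0.085,"ty": 0,"tz": 0,"spin": 0},{"tx": -0.1,"ty": 0,"tz": 0,"spin": 0}]' --claw 1.0

```text
t: 10.77
tcp_pos: [509.0, 300.2, 82.0]
orientation: [-1.99, 0.432, 1.978]
wrist_force: [-0.1, 1.0, 0.8]
gripper_width: 85.6
```

```bash
python3 w.py p54 507.5 298.5 36 54; python3 g.py 386 307 60 65.3
```

```text
expected px [287. 226.]
comp [ 249  185   75   76 4441] rim-plane centre [509.4 298.6] diam 58.8
comp [155 272  26  35 375] rim-plane centre [498.5 405.6] diam 35.5
comp [387 273  31  43 472] rim-plane centre [417.9 239.9] diam 44.0
comp [319 320  28  48 958] rim-plane centre [396.6 307.5] diam 48.5
t 10.82 tcp [509.9 301.1  83.9] jaw -114.6 j6 0.27 shift mm [ 22.9  46.3 115.3] spin 0.002 w 85.0 F [1.2 1.6 1.8]
```

Die_54 stands at about (508.5,298.6), against its spot at (507.5,299). Next, the pin.

Emit:
send_rows --increments '[{"tx": 0,"ty": 0.014,"tz": 0.034,"spin": 0},{"tx": 0,"ty": 0.028,"tz": 0.068,"spin": 0},{"tx": 0,"ty": 0.042,"tz": 0.1,"spin": 0},{"tx": 0,"ty": 0.046,"tz": 0.115,"spin": 0},{"tx": 0,"ty": 0.046,"tz": 0.115,"spin": 0},{"tx": 0,"ty": 0.046,"tz": 0.115,"spin": 0}]'

```text
t: 11.32
tcp_pos: [385.7, 307.6, 83.2]
orientation: [-1.992, 0.426, 1.976]
wrist_force: [0.6, 0.5, 0.1]
gripper_width: 85.8
```

```bash
python3 w.py pin 386 307 42 18
python3 - <<'E'
from h import *
i=cv2.imread("pics/pin.png"); save("pinc",cv2.resize(i[130:330,180:400],(660,600),interpolation=cv2.INTER_CUBIC)[:,:,::-1])
E
python3 g.py 386 307 -7 65.3
```

```text
expected px [285. 227.]
comp [267 201  28  39 825] rim-plane centre [391.6 307.6] diam 28.8
comp [154 272  26  36 371] rim-plane centre [376.7 411.2] diam 35.6
comp [387 273  28  37 390] rim-plane centre [301.6 247.8] diam 37.1
comp [ 189  275   38   53 1558] rim-plane centre [355.5 390.9] diam 47.5
t 11.37 tcp [386.3 307.6  83.2] jaw -114.5 j6 0.06 shift mm [90.2  1.2  0.6] spin 0.003 w 85.6 F [ 0.2 -0.3 -0. ]
```

View pics/pinc.png

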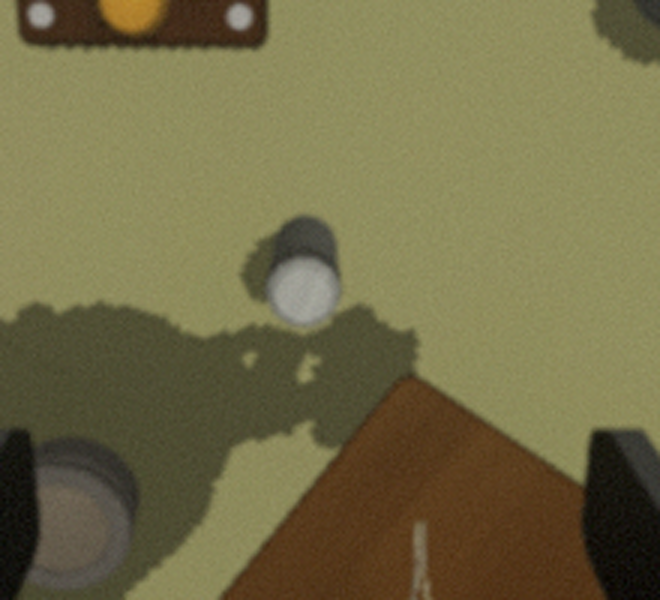

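Pin top is centred at (281,227), against (285,227) predicted, so only about 3 mm off along the jaw axis. The pot and the wooden strip are clear. I descend with the jaws half open.

Emit:
send_rows --increments '[{"tx": 0.0,"ty": -0.002,"tz": 0.001,"spin": 0},{"tx": 0.01,"ty": -0.002,"tz": 0.001,"spin": 0},{"tx": 0.03,"ty": -0.002,"tz": 0.001,"spin": 0},{"tx": 0.055,"ty": -0.002,"tz": 0.001,"spin": 0},{"tx": 0.075,"ty": -0.002,"tz": 0.001,"spin": 0},{"tx": 0.086,"ty": -0.002,"tz": 0.001,"spin": 0},{"tx": 0.09,"ty": -0.002,"tz": 0.001,"spin": 0},{"tx": 0.09,"ty": -0.002,"tz": 0.001,"spin": 0}]' --claw 0.5

```text
t: 12.03
tcp_pos: [386.9, 309.0, -8.6]
orientation: [-1.991, 0.431, 1.977]
wrist_force: [-0.8, 1.1, 0.1]
gripper_width: 42.7
```

Emit:
send_rows --increments '[{"tx": 0,"ty": 0,"tz": 0,"spin": 0},{"tx": 0,"ty": 0,"tz": 0,"spin": 0},{"tx": 0,"ty": 0,"tz": 0,"spin": 0},{"tx": 0,"ty": 0,"tz": 0,"spin": 0},{"tx": 0,"ty": 0,"tz": 0,"spin": 0}]' --claw 0.1

```text
t: 12.45
tcp_pos: [387.1, 309.3, -8.0]
orientation: [-1.991, 0.43, 1.976]
wrist_force: [-1.3, 0.6, 0.5]
gripper_width: 15.7
```

Reads 15.7 (reads about 2–3 low, as with die_54), so it is held. Lift, then move over die_54.

Emit:
send_rows --increments '[{"tx": -0.01,"ty": 0,"tz": 0,"spin": 0},{"tx": -0.03,"ty": 0,"tz": 0,"spin": 0},{"tx": -0.06,"ty": 0,"tz": 0,"spin": 0},{"tx": -0.08,"ty": 0,"tz": 0,"spin": 0},{"tx": -0.08,"ty": 0,"tz": 0,"spin": 0}]'

```text
t: 12.87
tcp_pos: [388.2, 311.7, 76.4]
orientation: [-1.992, 0.421, 1.971]
wrist_force: [0.7, 0.9, -1.4]
gripper_width: 15.9
```

```bash
python3 w.py p54b 508.5 298.6 36 54
python3 - <<'E'
from h import *
i=cv2.imread("pics/p54b.png"); save("x",cv2.resize(i,(800,600))[:,:,::-1])
E
python3 g.py 508.5 298.7 70 65.3
```

```text
expected px [222.  50.]
comp [ 178    2   91  100 7127] rim-plane centre [505.6 299.5] diam 56.4
t 12.92 tcp [387.4 310.9  74.4] jaw -114.6 j6 0.06 shift mm [   5.6  -39.2 -115.2] spin 0.003 w 15.8 F [-0.8 -0.5 -1.2]
```

View pics/x.png

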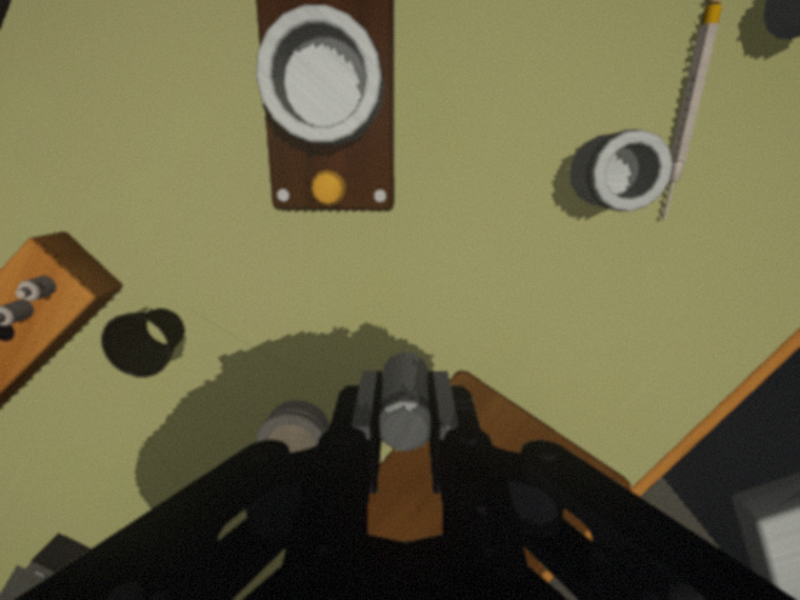

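Emit:
send_rows --increments '[{"tx": 0,"ty": -0.011,"tz": -0.033,"spin": 0},{"tx": 0,"ty": -0.022,"tz": -0.066,"spin": 0},{"tx": 0,"ty": -0.033,"tz": -0.1,"spin": 0},{"tx": 0,"ty": -0.039,"tz": -0.115,"spin": 0},{"tx": 0,"ty": -0.039,"tz": -0.115,"spin": 0},{"tx": 0,"ty": -0.039,"tz": -0.115,"spin": 0}]'

```text
t: 13.42
tcp_pos: [508.2, 297.5, 74.0]
orientation: [-1.989, 0.428, 1.974]
wrist_force: [-0.7, 1.2, -0.9]
gripper_width: 15.8
```

```bash
python3 - <<'E'
from h import *
img,K,Rc,o=cam("wrist"); save("y",cv2.resize(img[120:345,135:435],(800,600),interpolation=cv2.INTER_CUBIC))
E
python3 g.py 508.5 298.7 10 65.3
```

```text
t 13.47 tcp [507.5 297.7  74.3] jaw -114.6 j6 0.27 shift mm [64.3 -0.9 -0.1] spin 0.001 w 15.5 F [-1.  -0.5 -1.9]
```

View pics/y.png

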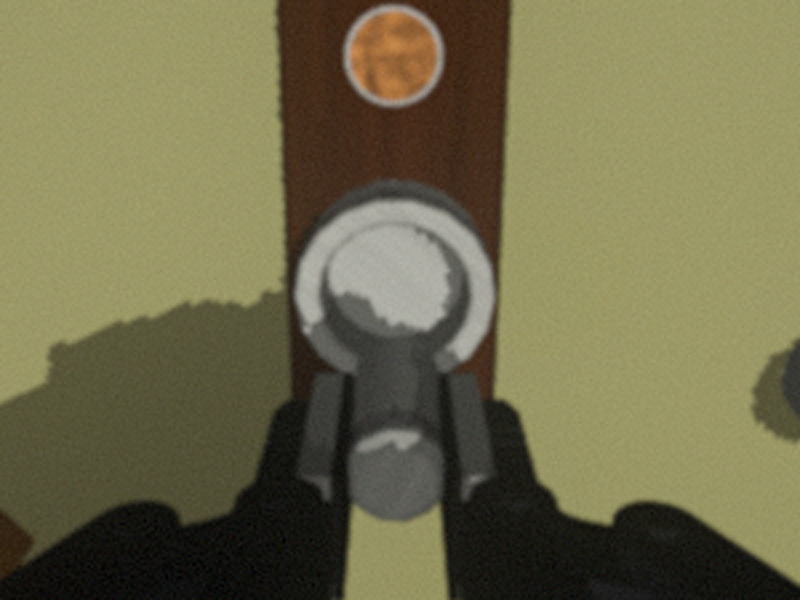

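Pin and die are in line across the board, and along it the pin is about 3 mm behind centre. I descend with a small trim.

Emit:
send_rows --increments '[{"tx": 0.01,"ty": -0.001,"tz": -0.002,"spin": 0},{"tx": 0.025,"ty": -0.001,"tz": -0.002,"spin": 0},{"tx": 0.04,"ty": -0.001,"tz": -0.002,"spin": 0},{"tx": 0.052,"ty": -0.001,"tz": -0.002,"spin": 0},{"tx": 0.06,"ty": -0.001,"tz": -0.002,"spin": 0},{"tx": 0.063,"ty": -0.001,"tz": -0.002,"spin": 0},{"tx": 0.063,"ty": -0.001,"tz": -0.002,"spin": 0}]'

```text
t: 14.05
tcp_pos: [509.4, 297.7, 10.3]
orientation: [-1.989, 0.428, 1.976]
wrist_force: [-0.5, 0.6, 0.4]
gripper_width: 15.8
```

Emit:
send_rows --increments '[{"tx": 0.002,"ty": 0,"tz": 0,"spin": 0},{"tx": 0.002,"ty": 0,"tz": 0,"spin": 0}]'

```text
t: 14.22
tcp_pos: [509.3, 298.0, 8.5]
orientation: [-1.989, 0.427, 1.976]
wrist_force: [-0.0, 0.2, -0.5]
gripper_width: 15.7
```

Emit:
send_rows --increments '[{"tx": 0.001,"ty": 0,"tz": 0,"spin": 0},{"tx": 0.001,"ty": 0,"tz": 0,"spin": 0}]'

```text
t: 14.38
tcp_pos: [509.6, 298.4, 8.1]
orientation: [-1.99, 0.426, 1.975]
wrist_force: [0.0, -0.3, -0.7]
gripper_width: 15.7
```

Emit:
send_rows --increments '[{"tx": 0,"ty": 0,"tz": 0,"spin": 0},{"tx": 0,"ty": 0,"tz": 0,"spin": 0},{"tx": 0,"ty": 0,"tz": 0,"spin": 0},{"tx": 0,"ty": 0,"tz": 0,"spin": 0},{"tx": -0.02,"ty": 0,"tz": 0,"spin": 0},{"tx": -0.045,"ty": 0,"tz": 0,"spin": 0},{"tx": -0.075,"ty": 0,"tz": 0,"spin": 0},{"tx": -0.1,"ty": 0,"tz": 0,"spin": 0}]' --claw 0.45

```text
t: 15.05
tcp_pos: [508.9, 297.9, 109.7]
orientation: [-1.99, 0.426, 1.975]
wrist_force: [-0.3, 1.1, 0.4]
gripper_width: 38.3
```

```bash
python3 w.py z 508.5 298.7 36 54; python3 g.py 620 -2 100 -28;python3 g.py 411 185 100 -27
```

```text
expected px [284. 215.]
comp [ 250  179   68   68 3589] rim-plane centre [509.5 299.1] diam 58.3
comp [218 260  21  44 435] rim-plane centre [472.3 369.2] diam 44.4
comp [328 261  22  45 524] rim-plane centre [431.6 282.5] diam 44.8
t 15.1 tcp [511.3 299.8 115.1] jaw -114.5 j6 0.28 shift mm [  14.1  229.8 -223.8] spin -1.509 w 38.3 F [1.1 1.6 4.4]
t 15.1 tcp [511.3 299.8 115.1] jaw -114.5 j6 0.28 shift mm [ 12.7 146.3  43.9] spin -1.527 w 38.3 F [1.1 1.6 4.4]
```

View pics/z.png

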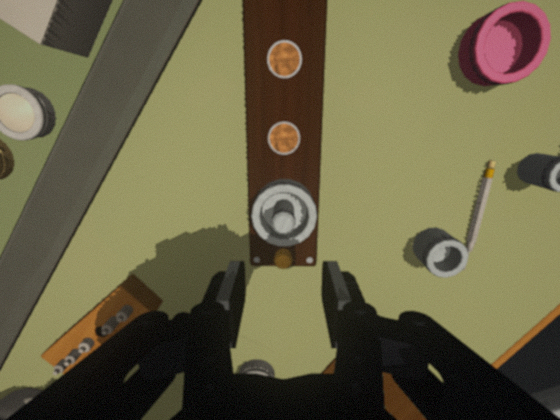

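The pin stands upright on the die_54 floor. Next is die_36, with the jaws parallel to the screwdriver. I start the turn and take its rim position from this frame.

Emit:
send_rows --increments '[{"tx": 0.0,"ty": 0.02,"tz": 0.006,"spin": 0.12},{"tx": 0.0,"ty": 0.04,"tz": 0.012,"spin": 0.24},{"tx": 0.0,"ty": 0.06,"tz": 0.018,"spin": 0.36},{"tx": 0.0,"ty": 0.08,"tz": 0.024,"spin": 0.48},{"tx": 0.0,"ty": 0.1,"tz": 0.03,"spin": 0.6},{"tx": 0.0,"ty": 0.12,"tz": 0.036,"spin": 0.72},{"tx": 0.0,"ty": 0.14,"tz": 0.042,"spin": 0.84},{"tx": 0.0,"ty": 0.146,"tz": 0.044,"spin": 0.96}]' --claw 0.75

```text
t: 15.77
tcp_pos: [408.7, 182.9, 112.4]
orientation: [-1.339, 1.104, 1.33]
wrist_force: [-0.6, -1.5, -0.5]
gripper_width: 63.9
```

```bash
python3 w.py d36 411 185 34 36; python3 g.py 411 185 90 -27
```

```text
expected px [281. 212.]
comp [ 237   54   40   45 1388] rim-plane centre [446.9  86.1] diam 30.4
comp [242 124  62  52 792] rim-plane centre [426.2 136.3] diam 58.7
comp [ 257  185   44   51 1774] rim-plane centre [413.9 184.1] diam 43.9
comp [358 265  27  50 530] rim-plane centre [319.1 242.9] diam 54.1
comp [180 266  29  49 556] rim-plane centre [475.  272.7] diam 54.2
t 15.82 tcp [408.9 183.1 112.6] jaw -170.4 j6 -0.7 shift mm [22.6 -2.1  1.4] spin 0.639 w 63.8 F [-0.8 -1.4 -0.6]
```

Emit:
send_rows --increments '[{"tx": 0.01,"ty": -0.002,"tz": 0.002,"spin": 0.12},{"tx": 0.02,"ty": -0.002,"tz": 0.002,"spin": 0.24},{"tx": 0.03,"ty": -0.002,"tz": 0.002,"spin": 0.36},{"tx": 0.035,"ty": -0.002,"tz": 0.002,"spin": 0.48},{"tx": 0.04,"ty": -0.002,"tz": 0.002,"spin": 0.6},{"tx": 0.04,"ty": -0.002,"tz": 0.002,"spin": 0.64},{"tx": 0.04,"ty": -0.002,"tz": 0.002,"spin": 0.64}]'

```text
t: 16.4
tcp_pos: [411.3, 186.0, 72.3]
orientation: [-0.854, 1.38, 0.853]
wrist_force: [0.4, -0.5, 0.2]
gripper_width: 63.8
```

```bash
python3 w.py d36b 411 185 34 36; python3 g.py 411 185 -25 -27
```

```text
expected px [283. 226.]
comp [ 194  165   92   14 1045] rim-plane centre [419.5 137.9] diam 60.9
comp [ 256  195   53   60 2454] rim-plane centre [411.2 184.3] diam 44.7
comp [184 266  25  37 391] rim-plane centre [490.7 197.5] diam 34.7
t 16.45 tcp [411.4 186.1  72.5] jaw 153.1 j6 -1.34 shift mm [97.5  0.7 -2.5] spin 0.002 w 64.2 F [-0.7 -0.6  0.4]
```

Emit:
send_rows --increments '[{"tx": 0.02,"ty": 0,"tz": 0,"spin": 0},{"tx": 0.045,"ty": 0,"tz": 0,"spin": 0},{"tx": 0.065,"ty": 0,"tz": 0,"spin": 0},{"tx": 0.082,"ty": 0,"tz": 0,"spin": 0},{"tx": 0.093,"ty": 0,"tz": 0,"spin": 0},{"tx": 0.097,"ty": 0,"tz": 0,"spin": 0},{"tx": 0.097,"ty": 0,"tz": 0,"spin": 0}]'

```text
t: 17.03
tcp_pos: [412.6, 186.7, -25.2]
orientation: [-0.858, 1.379, 0.857]
wrist_force: [-0.2, 0.2, -0.9]
gripper_width: 64.1
```

Emit:
send_rows --increments '[{"tx": 0,"ty": 0,"tz": 0,"spin": 0},{"tx": 0,"ty": 0,"tz": 0,"spin": 0},{"tx": 0,"ty": 0,"tz": 0,"spin": 0},{"tx": 0,"ty": 0,"tz": 0,"spin": 0},{"tx": 0,"ty": 0,"tz": 0,"spin": 0}]' --claw 0.3

```text
t: 17.45
tcp_pos: [413.2, 187.3, -24.0]
orientation: [-0.858, 1.377, 0.858]
wrist_force: [-1.0, -0.7, 6.3]
gripper_width: 32.7
```

Emit:
send_rows --increments '[{"tx": -0.01,"ty": 0,"tz": 0,"spin": 0},{"tx": -0.03,"ty": 0,"tz": 0,"spin": 0},{"tx": -0.06,"ty": 0,"tz": 0,"spin": 0},{"tx": -0.09,"ty": 0,"tz": 0,"spin": 0},{"tx": -0.11,"ty": 0,"tz": 0,"spin": 0},{"tx": -0.11,"ty": 0,"tz": 0,"spin": 0}]'

```text
t: 17.95
tcp_pos: [413.8, 188.3, 90.8]
orientation: [-0.856, 1.368, 0.859]
wrist_force: [-0.3, 1.1, -1.3]
gripper_width: 32.5
```

```bash
python3 g.py 616.2 248.8 85 65.3
```

```text
t 17.95 tcp [413.8 188.3  90.8] jaw 153.4 j6 -1.34 shift mm [  10.9 -153.8  144.5] spin 1.537 w 32.5 F [-0.3  1.1 -1.3]
```

Emit:
send_rows --increments '[{"tx": 0,"ty": -0.015,"tz": 0.014,"spin": -0.11},{"tx": 0,"ty": -0.03,"tz": 0.028,"spin": -0.23},{"tx": 0,"ty": -0.05,"tz": 0.047,"spin": -0.35},{"tx": 0,"ty": -0.07,"tz": 0.066,"spin": -0.47},{"tx": 0,"ty": -0.09,"tz": 0.085,"spin": -0.59},{"tx": 0,"ty": -0.11,"tz": 0.104,"spin": -0.71},{"tx": 0,"ty": -0.13,"tz": 0.123,"spin": -0.83},{"tx": 0,"ty": -0.15,"tz": 0.14,"spin": -0.95}]'

```text
t: 18.62
tcp_pos: [611.6, 246.6, 95.3]
orientation: [-1.564, 0.91, 1.547]
wrist_force: [-0.8, 0.7, -1.0]
gripper_width: 32.9
```

```bash
python3 g.py 616.2 248.8 40 65.3
```

```text
t 18.62 tcp [611.6 246.6  95.3] jaw -151.8 j6 -0.19 shift mm [55.4 -3.7 -0.5] spin -0.648 w 32.9 F [-0.8  0.7 -1. ]
```

Emit:
send_rows --increments '[{"tx": 0,"ty": -0.002,"tz": 0,"spin": -0.12},{"tx": 0,"ty": -0.004,"tz": 0,"spin": -0.24},{"tx": 0.01,"ty": -0.004,"tz": 0,"spin": -0.36},{"tx": 0.02,"ty": -0.004,"tz": 0,"spin": -0.48},{"tx": 0.04,"ty": -0.004,"tz": 0,"spin": -0.6},{"tx": 0.055,"ty": -0.004,"tz": 0,"spin": -0.648},{"tx": 0.055,"ty": -0.004,"tz": 0,"spin": -0.648}]'

```text
t: 19.2
tcp_pos: [613.8, 247.9, 36.6]
orientation: [-1.991, 0.416, 1.966]
wrist_force: [-0.4, -1.1, -1.7]
gripper_width: 32.6
```

```bash
python3 c.py; python3 g.py 616.2 248.8 -13 65.3
python3 - <<'E'
from h import *
img,K,Rc,o=cam("wrist"); save("pl36",cv2.resize(img[120:345,135:435],(800,600),interpolation=cv2.INTER_CUBIC))
E
```

```text
cork? [ 263  121   38   39 1141] world [671.6 223.9  10. ]
cork? [264 215  35  27 552] world [619.6 246.4  10. ]
t 19.25 tcp [614.8 248.4  38.4] jaw -114.8 j6 0.46 shift mm [51.5 -0.  -0.6] spin -0.001 w 33.0 F [-0.7 -0.5 -0.4]
```

View pics/pl36.png

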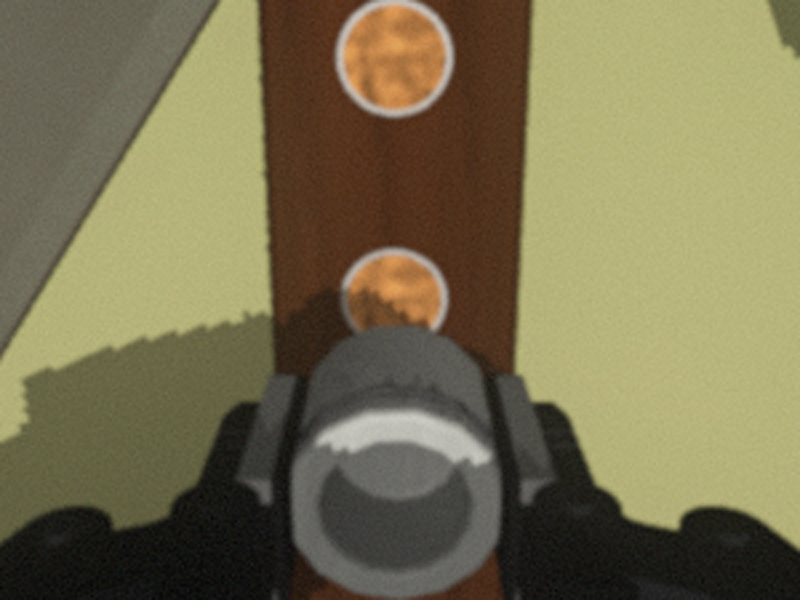

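Held level and in line across the board. I lower it with a 2 mm trim.

Emit:
send_rows --increments '[{"tx": 0.015,"ty": 0,"tz": -0.002,"spin": 0},{"tx": 0.028,"ty": 0,"tz": -0.002,"spin": 0},{"tx": 0.04,"ty": 0,"tz": -0.002,"spin": 0},{"tx": 0.048,"ty": 0,"tz": -0.002,"spin": 0},{"tx": 0.051,"ty": 0,"tz": -0.002,"spin": 0},{"tx": 0.051,"ty": 0,"tz": -0.002,"spin": 0}]'

```text
t: 19.8
tcp_pos: [618.4, 248.7, -11.4]
orientation: [-1.99, 0.418, 1.96]
wrist_force: [-0.1, -0.5, -1.4]
gripper_width: 32.7
```

Emit:
send_rows --increments '[{"tx": 0.001,"ty": 0,"tz": 0,"spin": 0},{"tx": 0.002,"ty": 0,"tz": 0,"spin": 0}]'

```text
t: 19.97
tcp_pos: [619.0, 249.1, -12.7]
orientation: [-1.991, 0.417, 1.959]
wrist_force: [0.9, 1.6, -1.2]
gripper_width: 32.6
```

Emit:
send_rows --increments '[{"tx": 0.001,"ty": 0,"tz": 0.001,"spin": 0},{"tx": 0.002,"ty": 0,"tz": 0.001,"spin": 0}]'

```text
t: 20.13
tcp_pos: [618.6, 249.8, -13.8]
orientation: [-1.992, 0.416, 1.957]
wrist_force: [-2.3, -2.0, 8.7]
gripper_width: 32.7
```

Emit:
send_rows --increments '[{"tx": 0,"ty": 0,"tz": 0,"spin": 0},{"tx": 0,"ty": 0,"tz": 0,"spin": 0},{"tx": 0,"ty": 0,"tz": 0,"spin": 0},{"tx": 0,"ty": 0,"tz": 0,"spin": 0},{"tx": -0.02,"ty": 0,"tz": 0,"spin": 0},{"tx": -0.045,"ty": 0,"tz": 0,"spin": 0},{"tx": -0.075,"ty": 0,"tz": 0,"spin": 0},{"tx": -0.1,"ty": 0,"tz": 0,"spin": 0}]' --claw 0.8

```text
t: 20.8
tcp_pos: [616.7, 248.4, 87.8]
orientation: [-1.992, 0.415, 1.957]
wrist_force: [1.5, 0.2, 0.1]
gripper_width: 68.2
```

```bash
python3 w.py q36 616.2 248.8 44 36; python3 c.py; python3 g.py 445 83 100 -28; python3 g.py 621 -2.5 100 -28
```

```text
expected px [285. 227.]
comp [    6     0   302   399 24518] rim-plane centre [656.5 360.2] diam 402.1
comp [ 257  193   52   57 2272] rim-plane centre [620.7 248.1] diam 43.2
comp [172 266  32  53 625] rim-plane centre [597.8 339.4] diam 50.2
comp [362 266  33  54 695] rim-plane centre [538.5 207.5] diam 50.0
comp [ 253  312   64   69 3481] rim-plane centre [521.4 293.8] diam 67.5
cork? [275 126  29  31 685] world [671.4 224.   10. ]
cork? [275 271  26  18 293] world [560.  277.2  10. ]
t 20.9 tcp [619.3 250.   91.6] jaw -114.7 j6 0.46 shift mm [-16.4 224.3  88.1] spin -1.514 w 68.2 F [0.6 0.2 0.2]
t 20.9 tcp [619.3 250.   91.6] jaw -114.7 j6 0.46 shift mm [ -13.1  228.3 -107.5] spin -1.514 w 68.2 F [0.6 0.2 0.2]
```

Die_36 is centred about 2 mm from its spot. Next, die_45.

Emit:
send_rows --increments '[{"tx": 0,"ty": 0.03,"tz": -0.013,"spin": 0.12},{"tx": 0,"ty": 0.06,"tz": -0.027,"spin": 0.24},{"tx": 0,"ty": 0.09,"tz": -0.041,"spin": 0.36},{"tx": 0,"ty": 0.12,"tz": -0.056,"spin": 0.48},{"tx": 0,"ty": 0.15,"tz": -0.07,"spin": 0.6},{"tx": 0,"ty": 0.18,"tz": -0.085,"spin": 0.72},{"tx": 0,"ty": 0.205,"tz": -0.096,"spin": 0.84},{"tx": 0,"ty": 0.228,"tz": -0.107,"spin": 0.96}]' --claw 1.0

```text
t: 21.57
tcp_pos: [620.5, -3.7, 86.5]
orientation: [-1.336, 1.09, 1.32]
wrist_force: [0.2, -0.0, -0.5]
gripper_width: 85.5
```

```bash
python3 g.py 621 -2.5 70 -175
```

```text
t 21.57 tcp [620.5  -3.7  86.5] jaw -170.2 j6 -0.12 shift mm [16.5 -0.2  0.9] spin 0.085 w 85.5 F [ 0.2 -0.  -0.5]
```

Emit:
send_rows --increments '[{"tx": 0.005,"ty": 0,"tz": 0.001,"spin": 0.085},{"tx": 0.01,"ty": 0,"tz": 0.001,"spin": 0.085},{"tx": 0.01,"ty": 0,"tz": 0.001,"spin": 0.085}]'

```text
t: 21.82
tcp_pos: [619.7, -2.9, 75.0]
orientation: [-1.274, 1.134, 1.263]
wrist_force: [-1.0, 0.8, -0.5]
gripper_width: 85.5
```

```bash
python3 w.py d45 621 -2.5 30 45; python3 g.py 621 -2.5 -27 -175
```

```text
expected px [283. 224.]
comp [ 302   78   75   66 3538] rim-plane centre [592.9 -84.8] diam 49.6
comp [ 245  187   64   68 3357] rim-plane centre [626.   -3.8] diam 52.5
comp [390 236  19  16 193] rim-plane centre [535.    4.3] diam 15.9
t 21.87 tcp [620.   -2.4  75.5] jaw -174.8 j6 -0.21 shift mm [102.5   1.8  -1.9] spin 0.003 w 85.2 F [-0.9 -0.1 -0.8]
```

Emit:
send_rows --increments '[{"tx": 0.015,"ty": -0.003,"tz": -0.002,"spin": 0},{"tx": 0.04,"ty": -0.003,"tz": -0.002,"spin": 0},{"tx": 0.065,"ty": -0.003,"tz": -0.002,"spin": 0},{"tx": 0.085,"ty": -0.003,"tz": -0.002,"spin": 0},{"tx": 0.096,"ty": -0.003,"tz": -0.002,"spin": 0},{"tx": 0.101,"ty": -0.003,"tz": -0.002,"spin": 0},{"tx": 0.101,"ty": -0.003,"tz": -0.002,"spin": 0}]'

```text
t: 22.45
tcp_pos: [625.4, -1.7, -26.3]
orientation: [-1.276, 1.133, 1.266]
wrist_force: [-0.3, -0.6, 0.2]
gripper_width: 84.9
```

Emit:
send_rows --increments '[{"tx": 0,"ty": 0,"tz": 0,"spin": 0},{"tx": 0,"ty": 0,"tz": 0,"spin": 0},{"tx": 0,"ty": 0,"tz": 0,"spin": 0},{"tx": 0,"ty": 0,"tz": 0,"spin": 0},{"tx": 0,"ty": 0,"tz": 0,"spin": 0}]' --claw 0.4

```text
t: 22.87
tcp_pos: [626.6, -1.4, -24.4]
orientation: [-1.278, 1.131, 1.265]
wrist_force: [-0.6, 1.3, 6.3]
gripper_width: 42.4
```

Emit:
send_rows --increments '[{"tx": -0.01,"ty": 0,"tz": 0,"spin": 0},{"tx": -0.03,"ty": 0,"tz": 0,"spin": 0},{"tx": -0.06,"ty": 0,"tz": 0,"spin": 0},{"tx": -0.09,"ty": 0,"tz": 0,"spin": 0},{"tx": -0.12,"ty": 0,"tz": 0,"spin": 0},{"tx": -0.13,"ty": 0,"tz": 0,"spin": 0}]'

```text
t: 23.37
tcp_pos: [625.3, -3.7, 111.6]
orientation: [-1.281, 1.125, 1.26]
wrist_force: [1.4, 0.4, -1.0]
gripper_width: 42.3
```

```bash
python3 g.py 562.2 273.9 100 65.3
```

```text
t 23.37 tcp [625.3  -3.7 111.6] jaw -174.6 j6 -0.2 shift mm [ 14.8  37.3 282.1] spin -1.046 w 42.3 F [ 1.4  0.4 -1. ]
```

Emit:
send_rows --increments '[{"tx": 0,"ty": 0.005,"tz": 0.03,"spin": -0.11},{"tx": 0,"ty": 0.009,"tz": 0.065,"spin": -0.23},{"tx": 0,"ty": 0.014,"tz": 0.1,"spin": -0.35},{"tx": 0,"ty": 0.019,"tz": 0.14,"spin": -0.47},{"tx": 0,"ty": 0.024,"tz": 0.178,"spin": -0.59},{"tx": 0,"ty": 0.029,"tz": 0.216,"spin": -0.71},{"tx": 0,"ty": 0.034,"tz": 0.25,"spin": -0.83},{"tx": 0,"ty": 0.037,"tz": 0.28,"spin": -0.95}]'

```text
t: 24.03
tcp_pos: [561.1, 273.5, 115.5]
orientation: [-1.946, 0.483, 1.89]
wrist_force: [0.3, -0.0, -1.8]
gripper_width: 42.4
```

```bash
python3 g.py 562.2 273.9 50 65.3
```

```text
t 24.03 tcp [561.1 273.5 115.5] jaw -119.8 j6 0.27 shift mm [65.5  1.4  0.5] spin -0.089 w 42.4 F [ 0.3 -0.  -1.8]
```

Emit:
send_rows --increments '[{"tx": 0.01,"ty": 0.001,"tz": 0,"spin": -0.089},{"tx": 0.03,"ty": 0.001,"tz": 0,"spin": -0.089},{"tx": 0.05,"ty": 0.001,"tz": 0,"spin": -0.089},{"tx": 0.065,"ty": 0.001,"tz": 0,"spin": -0.089},{"tx": 0.065,"ty": 0.001,"tz": 0,"spin": -0.089}]'

```text
t: 24.45
tcp_pos: [560.7, 272.5, 47.6]
orientation: [-1.999, 0.41, 1.948]
wrist_force: [-0.1, -0.3, -2.1]
gripper_width: 42.5
```

```bash
python3 c.py; python3 g.py 562.2 273.9 -12 65.3; python3 -c "
from h import *
p,R,s=pose();print(R[:,0].round(3))"
```

```text
cork? [ 263   17   39   44 1340] world [671.6 224.   10. ]
cork? [268 213  31  24 431] world [565.4 270.7  10. ]
t 24.5 tcp [561.8 273.   49.5] jaw -114.7 j6 0.36 shift mm [61.4  0.8  1.3] spin -0.0 w 42.4 F [-0.2  0.2 -0.4]
[ 0.032  0.018 -0.999]
```

Emit:
send_rows --increments '[{"tx": 0.015,"ty": 0.001,"tz": 0,"spin": 0},{"tx": 0.03,"ty": 0.001,"tz": 0.001,"spin": 0},{"tx": 0.045,"ty": 0.001,"tz": 0.001,"spin": 0},{"tx": 0.055,"ty": 0.001,"tz": 0.001,"spin": 0},{"tx": 0.06,"ty": 0.001,"tz": 0.001,"spin": 0},{"tx": 0.06,"ty": 0.001,"tz": 0.001,"spin": 0}]'

```text
t: 25.0
tcp_pos: [562.3, 273.3, -10.8]
orientation: [-2.0, 0.409, 1.946]
wrist_force: [-1.4, 0.7, -1.0]
gripper_width: 42.2
```

Emit:
send_rows --increments '[{"tx": 0.001,"ty": 0,"tz": 0,"spin": 0},{"tx": 0.002,"ty": 0,"tz": 0,"spin": 0}]'

```text
t: 25.17
tcp_pos: [563.0, 273.9, -11.7]
orientation: [-2.001, 0.408, 1.945]
wrist_force: [0.5, -0.8, -1.9]
gripper_width: 42.6
```

Emit:
send_rows --increments '[{"tx": 0.001,"ty": 0,"tz": 0,"spin": 0},{"tx": 0.002,"ty": 0,"tz": 0,"spin": 0}]'

```text
t: 25.33
tcp_pos: [563.6, 274.3, -12.9]
orientation: [-2.002, 0.406, 1.944]
wrist_force: [-0.8, -0.2, -1.0]
gripper_width: 42.4
```

Emit:
send_rows --increments '[{"tx": 0.001,"ty": 0,"tz": 0.001,"spin": 0},{"tx": 0.002,"ty": 0,"tz": 0.001,"spin": 0}]'

```text
t: 25.5
tcp_pos: [563.2, 274.9, -14.1]
orientation: [-2.003, 0.405, 1.943]
wrist_force: [-2.2, -2.6, 9.8]
gripper_width: 42.2
```

Emit:
send_rows --increments '[{"tx": 0,"ty": 0,"tz": 0,"spin": 0},{"tx": 0,"ty": 0,"tz": 0,"spin": 0},{"tx": 0,"ty": 0,"tz": 0,"spin": 0},{"tx": 0,"ty": 0,"tz": 0,"spin": 0},{"tx": -0.02,"ty": 0,"tz": 0,"spin": 0},{"tx": -0.045,"ty": 0,"tz": 0,"spin": 0},{"tx": -0.075,"ty": 0,"tz": 0,"spin": 0},{"tx": -0.1,"ty": 0,"tz": 0,"spin": 0}]' --claw 0.85

```text
t: 26.17
tcp_pos: [559.8, 273.0, 87.3]
orientation: [-2.003, 0.405, 1.943]
wrist_force: [0.3, 0.6, -0.3]
gripper_width: 72.4
```

```bash
python3 w.py q45 562.2 273.9 40 45; python3 g.py 445 83 90 -28
```

```text
expected px [284. 223.]
comp [ 254  111   55   56 2419] rim-plane centre [617.6 250.5] diam 37.6
comp [ 249  188   69  134 7041] rim-plane centre [536.7 287. ] diam 110.5
comp [167 267  32  55 620] rim-plane centre [540.2 371.7] diam 53.6
comp [368 268  33  52 612] rim-plane centre [477.9 227.4] diam 49.3
t 26.22 tcp [562.3 274.6  92.9] jaw -114.6 j6 0.36 shift mm [ -6.4 223.   26.8] spin -1.511 w 72.9 F [1.  1.8 4.3]
```

Emit:
send_rows --increments '[{"tx": 0,"ty": 0.028,"tz": 0.003,"spin": 0.12},{"tx": 0,"ty": 0.056,"tz": 0.007,"spin": 0.24},{"tx": 0,"ty": 0.084,"tz": 0.01,"spin": 0.36},{"tx": 0,"ty": 0.112,"tz": 0.013,"spin": 0.48},{"tx": 0,"ty": 0.14,"tz": 0.017,"spin": 0.6},{"tx": 0,"ty": 0.168,"tz": 0.02,"spin": 0.72},{"tx": 0,"ty": 0.196,"tz": 0.023,"spin": 0.84},{"tx": 0,"ty": 0.223,"tz": 0.027,"spin": 0.96}]' --claw 0.6

```text
t: 26.88
tcp_pos: [444.1, 82.1, 83.4]
orientation: [-1.342, 1.075, 1.313]
wrist_force: [-0.1, 0.4, 0.2]
gripper_width: 51.3
```

```bash
python3 g.py 445 83 80 -28
```

```text
t 26.88 tcp [444.1  82.1  83.4] jaw -170.0 j6 -0.46 shift mm [ 3.5 -0.8  0.7] spin 0.664 w 51.3 F [-0.1  0.4  0.2]
```

Emit:
send_rows --increments '[{"tx": 0.002,"ty": 0,"tz": 0.001,"spin": 0.12},{"tx": 0.004,"ty": 0,"tz": 0.001,"spin": 0.24},{"tx": 0.006,"ty": 0,"tz": 0.001,"spin": 0.36},{"tx": 0.008,"ty": 0,"tz": 0.001,"spin": 0.48},{"tx": 0.008,"ty": 0,"tz": 0.001,"spin": 0.6},{"tx": 0.008,"ty": 0,"tz": 0.001,"spin": 0.664},{"tx": 0.008,"ty": 0,"tz": 0.001,"spin": 0.664}]'

```text
t: 27.47
tcp_pos: [444.3, 83.3, 75.4]
orientation: [-0.835, 1.354, 0.833]
wrist_force: [0.7, -0.1, 0.3]
gripper_width: 51.2
```

```bash
python3 w.py d27 445 83 38 27; python3 g.py 445 83 -22 -28
python3 - <<'E'
from h import *
i=cv2.imread("pics/d27.png"); save("d27c",cv2.resize(i[120:345,135:435],(800,600),interpolation=cv2.INTER_CUBIC)[:,:,::-1])
E
```

```text
expected px [283. 227.]
comp [136 177  27  14 282] rim-plane centre [509.7  12.4] diam 18.4
comp [ 262  198   40   51 1597] rim-plane centre [444.2  80.9] diam 38.1
comp [297 252  81  13 823] rim-plane centre [421.2 121.9] diam 58.0
comp [203 263  21  36 379] rim-plane centre [512.5  97.8] diam 32.8
t 27.52 tcp [444.3  83.3  75.4] jaw 152.0 j6 -1.12 shift mm [97.3  1.7 -3.9] spin 0.001 w 51.0 F [-0.5  0.1  0.1]
```

View pics/d27c.png

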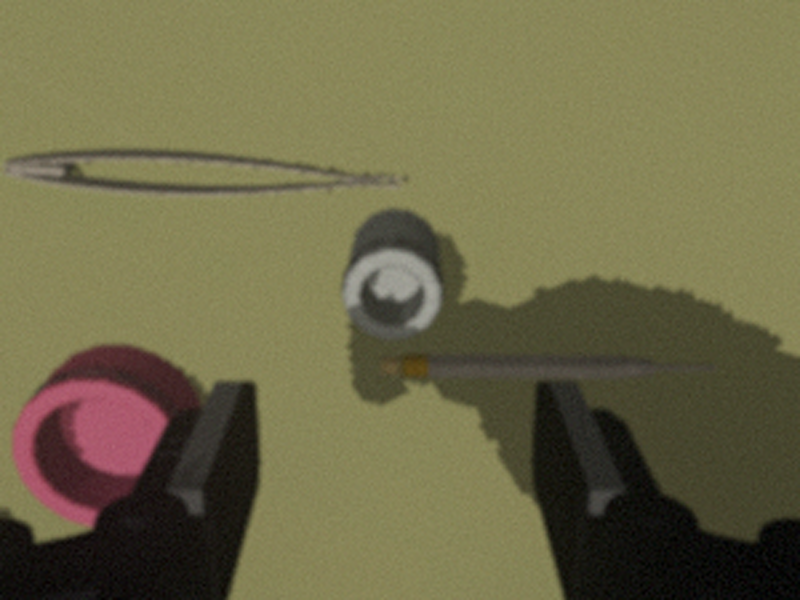

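The rim is at (282,229.5), against (283,227) predicted. The jaws lie parallel to the tweezers and screwdriver, with both clear. I grasp.

Emit:
send_rows --increments '[{"tx": 0.015,"ty": 0.001,"tz": -0.002,"spin": 0},{"tx": 0.04,"ty": 0.001,"tz": -0.002,"spin": 0},{"tx": 0.065,"ty": 0.001,"tz": -0.002,"spin": 0},{"tx": 0.083,"ty": 0.001,"tz": -0.002,"spin": 0},{"tx": 0.093,"ty": 0.001,"tz": -0.002,"spin": 0},{"tx": 0.097,"ty": 0.001,"tz": -0.002,"spin": 0},{"tx": 0.097,"ty": 0.001,"tz": -0.002,"spin": 0}]'

```text
t: 28.1
tcp_pos: [446.0, 84.0, -22.4]
orientation: [-0.84, 1.354, 0.838]
wrist_force: [-1.0, -0.1, 0.6]
gripper_width: 51.3
```

Emit:
send_rows --increments '[{"tx": 0,"ty": 0,"tz": 0,"spin": 0},{"tx": 0,"ty": 0,"tz": 0,"spin": 0},{"tx": 0,"ty": 0,"tz": 0,"spin": 0},{"tx": 0,"ty": 0,"tz": 0,"spin": 0},{"tx": 0,"ty": 0,"tz": 0,"spin": 0}]' --claw 0.18

```text
t: 28.52
tcp_pos: [446.7, 84.3, -21.4]
orientation: [-0.84, 1.352, 0.838]
wrist_force: [-1.6, -0.8, 7.0]
gripper_width: 24.1
```

Emit:
send_rows --increments '[{"tx": -0.01,"ty": 0,"tz": 0,"spin": 0},{"tx": -0.03,"ty": 0,"tz": 0,"spin": 0},{"tx": -0.06,"ty": 0,"tz": 0,"spin": 0},{"tx": -0.09,"ty": 0,"tz": 0,"spin": 0},{"tx": -0.12,"ty": 0,"tz": 0,"spin": 0},{"tx": -0.13,"ty": 0,"tz": 0,"spin": 0}]'

```text
t: 29.02
tcp_pos: [443.0, 82.2, 113.1]
orientation: [-0.84, 1.345, 0.838]
wrist_force: [-0.7, 0.8, -0.5]
gripper_width: 24.2
```

```bash
python3 g.py 671 223.4 100 65.3
```

```text
t 29.02 tcp [443.   82.2 113.1] jaw 152.2 j6 -1.12 shift mm [  27.6 -135.5  230.1] spin 1.517 w 24.2 F [-0.7  0.8 -0.5]
```

Emit:
send_rows --increments '[{"tx": 0,"ty": -0.015,"tz": 0.025,"spin": -0.11},{"tx": 0,"ty": -0.032,"tz": 0.054,"spin": -0.23},{"tx": 0,"ty": -0.049,"tz": 0.083,"spin": -0.35},{"tx": 0,"ty": -0.066,"tz": 0.112,"spin": -0.47},{"tx": 0,"ty": -0.083,"tz": 0.141,"spin": -0.59},{"tx": 0,"ty": -0.1,"tz": 0.17,"spin": -0.71},{"tx": 0,"ty": -0.118,"tz": 0.2,"spin": -0.83},{"tx": 0.01,"ty": -0.135,"tz": 0.229,"spin": -0.95}]'

```text
t: 29.68
tcp_pos: [671.7, 223.5, 119.8]
orientation: [-1.56, 0.894, 1.509]
wrist_force: [0.6, 0.6, 1.0]
gripper_width: 24.7
```

```bash
python3 g.py 671 223.4 50 65.3
```

```text
t 29.68 tcp [671.7 223.5 119.8] jaw -152.9 j6 -0.13 shift mm [69.6  4.7  0. ] spin -0.667 w 24.7 F [0.6 0.6 1. ]
```

Emit:
send_rows --increments '[{"tx": 0.01,"ty": 0.002,"tz": 0,"spin": -0.12},{"tx": 0.02,"ty": 0.003,"tz": 0,"spin": -0.24},{"tx": 0.03,"ty": 0.004,"tz": 0,"spin": -0.36},{"tx": 0.045,"ty": 0.005,"tz": 0,"spin": -0.48},{"tx": 0.06,"ty": 0.005,"tz": 0,"spin": -0.6},{"tx": 0.07,"ty": 0.005,"tz": 0,"spin": -0.667},{"tx": 0.07,"ty": 0.005,"tz": 0,"spin": -0.667}]'

```text
t: 30.27
tcp_pos: [669.1, 222.4, 47.0]
orientation: [-2.01, 0.392, 1.93]
wrist_force: [-0.8, 0.6, -1.8]
gripper_width: 24.4
```

```bash
python3 c.py; python3 g.py 671 223.4 -9 65.3
```

```text
cork? [267 213  33  30 744] world [672.3 223.4  10. ]
t 30.32 tcp [669.9 222.7  48.5] jaw -114.8 j6 0.54 shift mm [57.5  1.5  1.1] spin -0.001 w 24.4 F [ 0.3  0.8 -1. ]
```

Emit:
send_rows --increments '[{"tx": 0.015,"ty": 0.001,"tz": 0,"spin": 0},{"tx": 0.03,"ty": 0.001,"tz": 0,"spin": 0},{"tx": 0.045,"ty": 0.001,"tz": 0,"spin": 0},{"tx": 0.054,"ty": 0.001,"tz": 0.001,"spin": 0},{"tx": 0.058,"ty": 0.001,"tz": 0.001,"spin": 0},{"tx": 0.058,"ty": 0.001,"tz": 0.001,"spin": 0}]'

```text
t: 30.82
tcp_pos: [671.3, 223.8, -9.6]
orientation: [-2.008, 0.397, 1.925]
wrist_force: [-0.5, 0.5, 0.3]
gripper_width: 24.3
```

Emit:
send_rows --increments '[{"tx": 0.001,"ty": 0,"tz": 0,"spin": 0},{"tx": 0.002,"ty": 0,"tz": 0,"spin": 0}]'

```text
t: 30.98
tcp_pos: [672.1, 224.4, -10.4]
orientation: [-2.009, 0.396, 1.923]
wrist_force: [-0.4, -0.5, 2.8]
gripper_width: 24.3
```

Emit:
send_rows --increments '[{"tx": 0.001,"ty": 0,"tz": 0,"spin": 0},{"tx": 0.0015,"ty": 0,"tz": 0,"spin": 0}]'

```text
t: 31.15
tcp_pos: [672.8, 224.5, -10.6]
orientation: [-2.01, 0.395, 1.922]
wrist_force: [-1.9, -1.4, 7.0]
gripper_width: 24.9
```

Contact; release, rise and back off.

Emit:
send_rows --increments '[{"tx": 0,"ty": 0,"tz": 0,"spin": 0},{"tx": 0,"ty": 0,"tz": 0,"spin": 0},{"tx": 0,"ty": 0,"tz": 0,"spin": 0},{"tx": 0,"ty": 0,"tz": 0,"spin": 0},{"tx": -0.02,"ty": 0,"tz": 0,"spin": 0},{"tx": -0.05,"ty": 0,"tz": 0,"spin": 0},{"tx": -0.085,"ty": 0,"tz": 0,"spin": 0},{"tx": -0.12,"ty": 0,"tz": 0,"spin": 0}]' --claw 0.6

```text
t: 31.82
tcp_pos: [666.0, 220.7, 109.7]
orientation: [-2.009, 0.396, 1.924]
wrist_force: [0.4, -0.1, 0.0]
gripper_width: 51.2
```

Emit:
send_rows --increments '[{"tx": -0.03,"ty": 0,"tz": 0.03,"spin": 0},{"tx": -0.06,"ty": 0,"tz": 0.06,"spin": 0},{"tx": -0.09,"ty": 0,"tz": 0.09,"spin": 0},{"tx": -0.12,"ty": 0,"tz": 0.1,"spin": 0},{"tx": -0.12,"ty": 0,"tz": 0.1,"spin": 0},{"tx": -0.12,"ty": 0,"tz": 0.1,"spin": 0}]'

```text
t: 32.32
tcp_pos: [569.6, 260.9, 229.4]
orientation: [-2.011, 0.39, 1.92]
wrist_force: [-1.2, 1.0, -0.7]
gripper_width: 51.0
```

Run:
```python
from h import *
img,K,Rc,o=cam("wrist"); v=img.copy()
for (x,y,r,h) in [(507.5,299,27,36),(562,274,22.5,40),(616.2,248.8,18,44),(671,223.5,13.5,48)]:
    q=np.array([proj([x+r*np.cos(a),y+r*np.sin(a),h],K,Rc,o) for a in np.linspace(0,6.283,40)])
    cv2.polylines(v,[q.astype(np.int32)],True,(255,0,0),1); print(q.mean(0).round(), 'mm/px',round(2*r/np.ptp(q[:,0]),2))
cs=cv2.resize(v,(800,600)); save("fin",cs); print(pose()[0])
```

```text
[284. 244.] mm/px 1.25
[284. 198.] mm/px 1.18
[284. 147.] mm/px 1.12
[284.  89.] mm/px 1.05
[569.24245992 260.14404666 227.2695339 ]
```

View pics/fin.png

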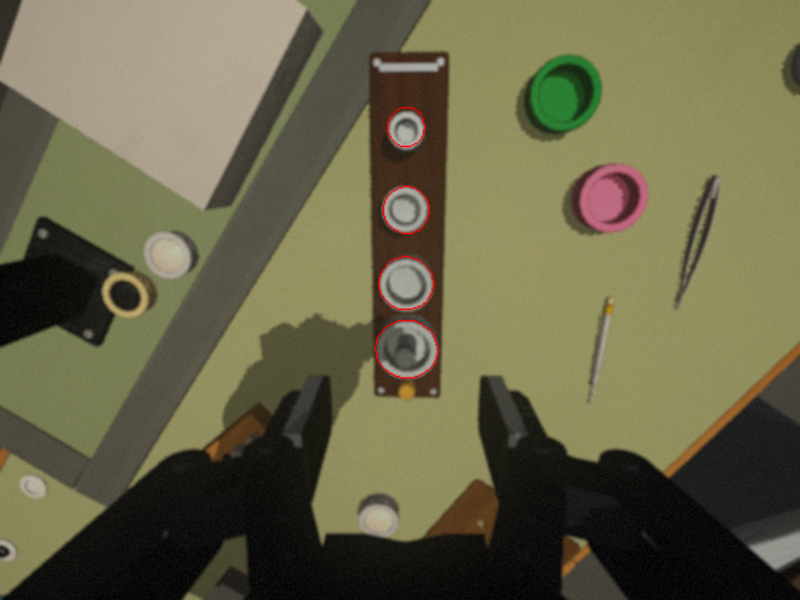

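All four rims sit on the predicted spot circles (red) to within about 3 mm. The pin stands in die_54, and the bystanders are where they were. I hand in.

```bash
python3 -c "
from workcell import ctrl
print(ctrl.hand_in(), ctrl.get_state()['t'])"
```

```text
the job is handed in; nothing more can be done
the job is handed in; nothing more can be done
```

The job is handed in. The 54, 45, 36 and 27 mm dies stand open end up on the cork spots in that order from the brass knob, and the 18 mm pin stands upright inside the 54 mm die. No verdict was reported.

- **Final check:** the last wrist picture showed all four rims within about 3 mm of their spots, against 11 mm allowed. The gripper was well clear, with the arm at about 32 s of the 96 s allowed. The screwdriver, tweezers and pale pot beside the wooden strip looked unmoved. The labelled round item near the far edge was not in that last view, but nothing came near it after its last picture.
- **Fingertip position disagreed:** the fingertips sat about 30–45 mm behind the reported TCP. The first grasp of the 54 mm die closed above it without touching. The second pinched it too high and I let go. The third pressed the fingertips on the bench with about 42 N at the wrist, under the 120 N wrist limit. After that I set heights by contact.
- **Other differences:** the gripper opening reads 2–3 mm low on gripped parts, and the tool had drifted about 2° off vertical by the last placings.

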